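Fetch the filter capsule from behind the sample bottles

TASK

Stand the three sample bottles from the steel bay in the white side tray; only when all three are there, take the green filter capsule from the bay and set it upright in the round green cup of the filter holder. Then put each bottle back in the bay, standing fully on the disc of its own colour. Keep the bottles upright all the time and leave everything standing free.

Things in the scene. Friction and masses are not known exactly. Their poses are not given: they have to be found in the camera images.
- bottle_red: White plastic sample bottle with a red screw cap and a red band low on its side, loose. Round body 44 mm in diameter, straight from the foot to 86 mm up; cap 34 mm in diameter; 112 mm high in all; 0.14 to 0.28 kg. Origin at the centre of its foot, z up along its axis. It starts upright on the red disc.
- bottle_blue: White plastic sample bottle with a blue screw cap and a blue band low on its side, loose. Round body 44 mm in diameter, straight from the foot to 86 mm up; cap 34 mm in diameter; 112 mm high in all; 0.14 to 0.28 kg. Origin at the centre of its foot, z up along its axis. It starts upright on the blue disc.
- bottle_yellow: White plastic sample bottle with a yellow screw cap and a yellow band low on its side, loose. Round body 44 mm in diameter, straight from the foot to 86 mm up; cap 34 mm in diameter; 112 mm high in all; 0.14 to 0.28 kg. Origin at the centre of its foot, z up along its axis. It starts upright on the yellow disc.
- disc_red: Flat red disc, 66 mm in diameter, 3 mm thick, fixed to the floor of the steel bay; the home of the bottle with the red cap. Origin at the centre of its underside (its top is 3 mm higher).
- disc_blue: Flat blue disc, 66 mm in diameter, 3 mm thick, fixed to the floor of the steel bay; the home of the bottle with the blue cap. Origin at the centre of its underside (its top is 3 mm higher).
- disc_yellow: Flat yellow disc, 66 mm in diameter, 3 mm thick, fixed to the floor of the steel bay; the home of the bottle with the yellow cap. Origin at the centre of its underside (its top is 3 mm higher).
- capsule: Short green filter capsule with two thin steel bands, loose, standing in the bay behind and between the three bottles. Round body 44 mm in diameter, 40 mm high, with a steel nipple 12 mm in diameter and 10 mm high on top; about 0.12 kg. Origin at the centre of its foot, z up.
- cradle: Filter holder fixed to the bench: a dark steel plate 100 x 100 mm, 4 mm thick, with a shallow round green cup on it, 68 mm outside and 60 mm inside diameter. The cup's inner floor is 7 mm and its rim 16 mm above the bench. Origin on the bench at the centre of the cup, z up. It stands to the right or the left of the bay, on the side away from the tray.
- tray: White plastic side tray, 230 mm along its x by 120 mm along its y, fixed to the bench, empty at the start; floor 4 mm thick, walls 4 mm thick and 20 mm high above the bench. Origin on the bench at its centre, z up. Room for three bottles in a row along its x.
- bay: Low steel pan fixed to the bench, 200 mm along x by 240 mm along y; floor 4 mm, rim 12 mm above the bench. Origin on the bench at its centre, x to the back (away from the robot). It holds a disc 68 mm in front of the capsule and one 64 mm off on each side (colours vary), and in the front corners a brass collar and a black stopper, to 18 mm high. Bottles stand 12 to 34 mm clear of the capsule.

How it is judged:
By the outcome, as a careful person would: the job done as asked, in the order asked, and still so for the second after the job is handed in, with the robot touching nothing.
It also fails if it takes over 141 s, if anything falls off the work surface, if the arm or the gripper's body presses on something with over 40 N, if the wrist force passes 120 N, or if a joint passes its speed limit or range.

ROBOT

A 7-joint arm with a two-finger parallel gripper is mounted at the origin on the work surface. World frame = base frame: x ahead of the robot, y to its left, z up, the work surface at z = 0. Lengths are in m, angles in rad, forces in N, time in s.
With the tool pointing down it reaches from about 0.4 to 0.85 m from the base axis. Payload 4.5 kg.
Tool frame: the origin (TCP) lies on the centre line of the jaws, within the pads' length; the fingertips stand 19 mm ahead of it and the grasp point (between the pads) is the TCP; z points along the fingers, y is the line along which they close (so a half turn about z gives the same grasp; the last joint's range is limited). The gripper opens to 85 mm and grips with 20 to 120 N. Pads are 22 mm wide; open, the fingers measure 114 mm over their backs; the gripper's body (76 mm by 85 mm) begins 54 mm behind the grasp point. The pads swing forward as they close: fully open they stand 13 mm farther back than shut.
Start: joints at [1.259, 0.689, -0.195, 1.565, 0.157, 0.902, -0.215], TCP at [0.212, -0.588, 0.25] pointing down, gripper open.
Joint ranges: [-3.01, 3.01], [-0.46, 2.08], [-1.47, 1.51], [0.13, 2.56], [-1, 4.14], [0.04, 2.09], [-2.66, 2.66]. Speed limits (rad/s): [2.57, 2.57, 3.14, 3.14, 3.14, 3.14, 3.14].

INTERFACE

Orientations are given as a rotation vector (axis times angle).
In Python, from cell import readout, cams, finish_job gives the robot as it stands.
- The arm moves only by the tool arm_command, never from a script. Its argument "increments" is a list of rows, each a list of 7 numbers: the opening, from -1 (shut) to 1 (fully open), so that 0 is half open, then the shift along the tool's x, y, z in mm, then the turn, a rotation vector about the tool's x, y, z in rad. A call has 1 to 5 rows; each row shifts and turns the commanded pose from where the row before left it, along the tool's axes as they then stand; what a row does not reach is not made up. A row lasts 1/12 s, in which the tool goes at most 41.7 mm and 7.16 degrees, less where a joint would pass 70% of its speed; a pose out of reach is approached as far as the arm can. A call with a gripper value outside its range is refused whole. The fingers move at their own pace and stop on an object; the grip force is fixed at half the most. Time passes only in rows, so rows that do not move let the fingers close. It gives the time, the measured TCP pose, the force, the opening and the grip force at its end, in the units of the state.
- readout.sense(): the state, without advancing time (a new reading comes with each control period).
- cams.read_camera(name): name is "scene" or "top"; returns a dict with "image" (400x640x3 uint8, red, green, blue), "fx", "fy", "cx", "cy" (pixels), "cam_to_world" (4x4, takes a point from camera to world coordinates). Camera axes: x right, y up, looking along -z (the intrinsics and any distortion apply to the point x, -y, -z); pixel columns grow to the right and rows downward; lengths in m; the calibration is good to about 2 mm. A picture is of the moment at which its call begins. There is no depth.
- finish_job(): hands the job in; it is judged then, once.
The state is a dict: "clock": time; "joint_pos": joint angles; "joint_vel": joint speeds; "effort": joint torques, N m; "tcp_pos": TCP position; "tool_rot": TCP orientation; "contact_force": force on the tool from outside, world axes, zero at the start; "moment": the same for the moment, N m; "finger_gap": finger opening in m; "gripper_force": force on a finger pad.
Only numpy, scipy, OpenCV 4.12 (cv2) and the standard library are available. Lean on these libraries where they do the work, as an engineer would, in place of code of your own. Each camera call takes 0.05 s, during which the arm holds its last target. There are 200 camera calls.

## Working session

There is one attempt and no reset: what is moved stays moved. The work goes in short steps, Python scripts to look and compute and a tool call to move; the robot and the scene stay as the last step left them, time stands still between calls to the robot, and variables do not carry over. Pictures are saved under pics/ and viewed, at most 14 in all, crops included, and the job is handed in when it is done.

Besides the shell and the picture viewer there is one more tool, called after "Call:" in YAML: its name, and indented under it one key for each argument. arm_command: Moves the arm, as the interface text tells. Its arguments: {"type":"object","properties":{"increments":{"type":"array"}},"required":["increments"]}

```bash
mkdir -p pics; ls; python3 - <<'E'
from cell import readout, cams
import cv2
s=readout.sense(); print({k:s[k] for k in s})
for n in("scene","top"):
    c=cams.read_camera(n); cv2.imwrite(f"pics/{n}0.png",c["image"][:,:,::-1]); print(n,[k for k in c],c["fx"],c["fy"],c["cx"],c["cy"],c["cam_to_world"],{k:c[k] for k in c if k not in("image","cam_to_world")})
E
```

```text
pics
{'clock': 0.0, 'joint_pos': array([ 1.25883488,  0.68998192, -0.19451612,  1.56638944,  0.15730913,
        0.9024712 , -0.21511863]), 'joint_vel': array([ 0.00123008, -0.00148799, -0.00072643, -0.00097218, -0.00019   ,
       -0.00019598,  0.00069303]), 'effort': array([ 8.51441309e-04, -5.39614820e+01, -1.26661319e+00, -1.58541977e+01,
        9.07966867e-03,  9.53935843e-03, -4.19662385e-06]), 'tcp_pos': array([ 0.21156173, -0.58743655,  0.24947325]), 'tool_rot': array([-3.09296727e+00, -5.40231393e-01,  7.15111295e-04]), 'contact_force': array([ 0.1758145 ,  0.38277883, -0.18245235]), 'moment': array([ 0.05091821, -0.00474027,  0.05631805]), 'gripper_force': 0.0, 'finger_gap': 0.08553478760132098}
scene ['image', 'fx', 'fy', 'cx', 'cy', 'cam_to_world'] 449.30663231674373 449.30663231674373 327.11085181146683 195.24365649397308 [[-0.53760001 -0.57409726  0.61757474  1.14806113]
 [ 0.84305446 -0.37957219  0.38103036  0.37921611]
 [ 0.01566571  0.72549106  0.68805327  0.69938018]
 [ 0.          0.          0.          1.        ]] {'fx': 449.30663231674373, 'fy': 449.30663231674373, 'cx': 327.11085181146683, 'cy': 195.24365649397308}
top ['image', 'fx', 'fy', 'cx', 'cy', 'cam_to_world'] 454.3023854347623 454.3023854347623 319.8058196747145 203.1695751895672 [[ 0.0218587   0.99643344 -0.08150216  0.48005859]
 [-0.99970123  0.02089272 -0.01268639 -0.00949266]
 [-0.01093834  0.08175511  0.99659242  1.07957266]
 [ 0.          0.          0.          1.        ]] {'fx': 454.3023854347623, 'fy': 454.3023854347623, 'cx': 319.8058196747145, 'cy': 203.1695751895672}
```

View pics/top0.png

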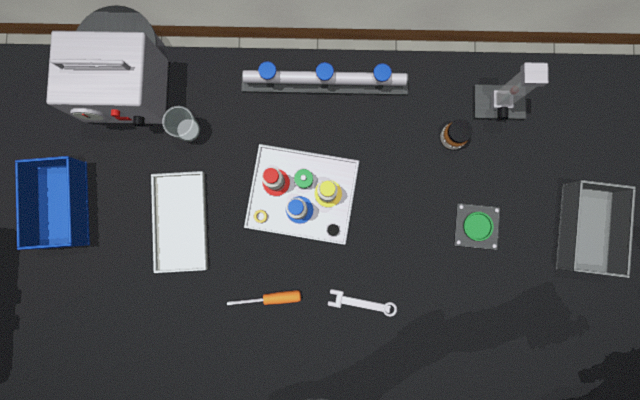

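View pics/scene0.png

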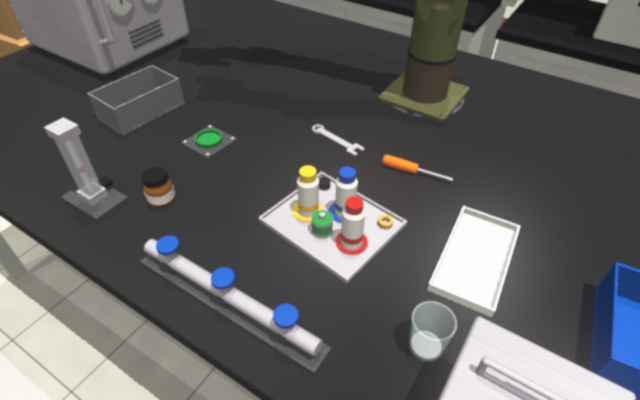

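The top view shows red (275,177), yellow (327,190) and blue (298,210) around the capsule (304,178). The tray is at about (180,222) and the cup at (478,226).

```bash
cat > h.py <<'E'
import numpy as np, cv2
from cell import readout, cams
from scipy.spatial.transform import Rotation as R
def pix2w(c,uv,z):
    uv=np.atleast_2d(uv).astype(float)
    d=np.c_[(uv[:,0]-c["cx"])/c["fx"],-(uv[:,1]-c["cy"])/c["fy"],-np.ones(len(uv))]@c["cam_to_world"][:3,:3].T
    o=c["cam_to_world"][:3,3]; return (o+d*((z-o[2])/d[:,2])[:,None])
def w2pix(c,p):
    M=c["cam_to_world"]; q=(np.atleast_2d(p)-M[:3,3])@M[:3,:3]
    return np.c_[c["cx"]+c["fx"]*q[:,0]/-q[:,2],c["cy"]-c["fy"]*q[:,1]/-q[:,2]]
H={"red":(0,8,172,180),"yellow":(22,34,22,34),"blue":(100,122,100,122),"green":(45,80,45,80)}
def mask(img,col,smin=130,vmin=60):
    h=cv2.cvtColor(img,cv2.COLOR_RGB2HSV); a=H[col]
    m=((h[...,0]>=a[0])&(h[...,0]<=a[1]))|((h[...,0]>=a[2])&(h[...,0]<=a[3]))
    return (m&(h[...,1]>smin)&(h[...,2]>vmin)).astype(np.uint8)
def state():
    s=readout.sense(); M=R.from_rotvec(s["tool_rot"]).as_matrix()
    print("t",round(s["clock"],2),"tcp",np.round(s["tcp_pos"],4),"x",np.round(M[:,0],3),"y",np.round(M[:,1],3),"z",np.round(M[:,2],3),"j",np.round(s["joint_pos"],2),"gap",round(s["finger_gap"],4)); return s,M
E
python3 - <<'E'
from h import *
state(); t=cams.read_camera("top"); s=cams.read_camera("scene")
def blobs(img,m,amin=40):
    n,l,st,ce=cv2.connectedComponentsWithStats(m)
    return [(st[i].tolist(),ce[i].round(1).tolist()) for i in range(1,n) if st[i][4]>=amin]
for col in H:
    for nm,c in(("top",t),("scene",s)): print(nm,col,blobs(c["image"],mask(c["image"],col)))
g=cv2.cvtColor(t["image"],cv2.COLOR_RGB2HSV)
m=((g[...,1]<50)&(g[...,2]>130)).astype(np.uint8); m=cv2.morphologyEx(m,cv2.MORPH_CLOSE,np.ones((5,5)))
for c in cv2.findContours(m,cv2.RETR_EXTERNAL,cv2.CHAIN_APPROX_NONE)[0]:
    r=cv2.minAreaRect(c)
    if cv2.contourArea(c)>2000 and r[0][1]>150:
        b=cv2.boxPoints(r)
        for z in(.02,.012):
            w=pix2w(t,b,z)[:,:2]; print(z,w.mean(0).round(4),"edges",[(np.linalg.norm(w[(i+1)%4]-w[i]).round(3),np.degrees(np.arctan2(*(w[(i+1)%4]-w[i])[::-1])).round(1)) for i in range(2)])
im=t["image"][130:270,140:380]; cv2.imwrite("pics/crop0.png",cv2.resize(im[:,:,::-1],None,fx=3.3,fy=3.3,interpolation=cv2.INTER_CUBIC))
E
```

```text
t 0.1 tcp [ 0.2116 -0.5875  0.2496] x [ 0.941  0.339 -0.   ] y [ 0.339 -0.941 -0.002] z [-0.001  0.001 -1.   ] j [ 1.26  0.69 -0.19  1.57  0.16  0.9  -0.22] gap 0.0853
top red [([111, 109, 20, 11, 101], [118.0, 114.8]), ([264, 168, 15, 15, 174], [270.7, 175.2]), ([263, 170, 27, 26, 183], [279.0, 186.6])]
scene red [([346, 196, 17, 18, 251], [354.0, 204.4]), ([336, 234, 31, 20, 265], [351.4, 244.6])]
top yellow [([328, 186, 14, 18, 81], [336.6, 196.9])]
scene yellow [([299, 165, 18, 17, 247], [307.4, 172.8]), ([293, 204, 29, 18, 195], [303.8, 211.8])]
top blue [([258, 61, 18, 18, 248], [266.9, 69.7]), ([316, 62, 18, 18, 250], [324.3, 70.7]), ([373, 63, 19, 18, 249], [381.9, 71.8]), ([15, 156, 75, 94, 6496], [51.2, 202.8]), ([288, 197, 25, 26, 175], [304.7, 212.1]), ([289, 200, 14, 15, 167], [295.5, 206.8])]
scene blue [([339, 166, 17, 17, 213], [347.0, 173.4]), ([329, 204, 12, 18, 72], [333.9, 213.3]), ([157, 235, 22, 20, 359], [167.5, 244.3]), ([592, 262, 48, 138, 5021], [618.7, 325.6]), ([211, 267, 24, 22, 419], [222.6, 277.3]), ([274, 303, 25, 25, 496], [285.6, 314.9])]
top green [([464, 212, 29, 28, 176], [479.0, 225.7])]
scene green [([195, 130, 27, 18, 369], [208.1, 138.0]), ([313, 212, 19, 13, 143], [322.0, 218.8])]
0.02 [ 0.5219 -0.6556] edges [(np.float64(0.215), np.float64(-5.6)), (np.float64(0.128), np.float64(-93.2))]
0.012 [ 0.5222 -0.6605] edges [(np.float64(0.217), np.float64(-5.6)), (np.float64(0.129), np.float64(-93.2))]
0.02 [0.5175 0.3349] edges [(np.float64(0.125), np.float64(-87.3)), (np.float64(0.235), np.float64(-176.0))]
0.012 [0.5178 0.3375] edges [(np.float64(0.126), np.float64(-87.3)), (np.float64(0.236), np.float64(-176.0))]
0.02 [0.5888 0.0481] edges [(np.float64(0.202), np.float64(-7.5)), (np.float64(0.244), np.float64(-98.4))]
0.012 [0.5897 0.0485] edges [(np.float64(0.203), np.float64(-7.5)), (np.float64(0.246), np.float64(-98.4))]
```

View pics/crop0.png

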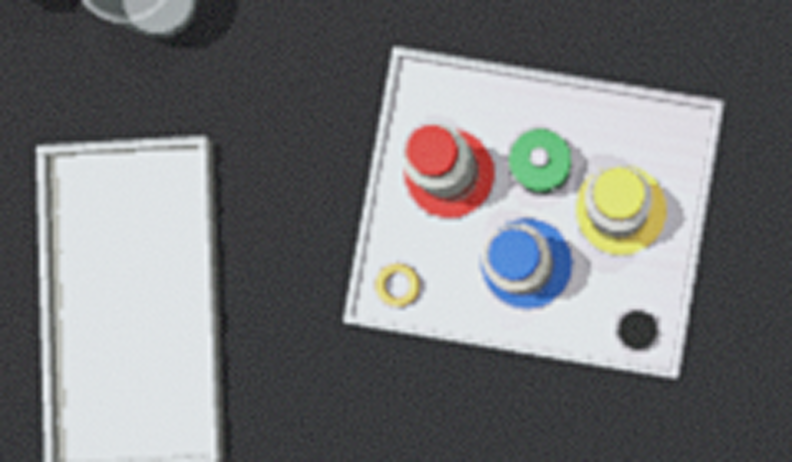

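The crop shows clean caps, discs and capsule. Red is on the left, yellow on the right and blue in front.

```bash
python3 - <<'E'
from h import *
t=cams.read_camera("top"); s=cams.read_camera("scene")
def cap(c,uv): return pix2w(c,uv,.119)[0,:2].round(4)
print("top caps", {k:cap(t,v) for k,v in dict(red=(270.7,175.2),blue=(295.5,206.8),yellow=(327.9,188.2)).items()})
print("scene caps~(z .113)", {k:pix2w(s,v,.113)[0,:2].round(4) for k,v in dict(red=(354,204.4),blue=(347,173.4),yellow=(307.4,172.8)).items()})
print("capsule",pix2w(t,(303.6,177.9),.054)[0].round(4),"cup",pix2w(t,(479,225.7),.016)[0].round(4),pix2w(s,(208.1,138),.014)[0].round(4))
roi=np.zeros((400,640),np.uint8); roi[150:240,250:350]=1
for col in("red","blue","yellow"):
    m=mask(t["image"],col,90)*roi
    ys,xs=np.nonzero(m); (c,r)=cv2.minEnclosingCircle(np.c_[xs,ys].astype(np.float32))
    w=pix2w(t,np.c_[xs,ys],.007)[:,:2]
    c2,r2=cv2.minEnclosingCircle((w*1000).astype(np.float32))
    print(col,len(xs),np.array(c2).round(1),round(r2,1))
E
```

```text
top caps {'red': array([0.6163, 0.1089]), 'blue': array([0.5498, 0.0541]), 'yellow': array([ 0.5909, -0.0138])}
scene caps~(z .113) {'red': array([0.615 , 0.1095]), 'blue': array([0.5462, 0.0535]), 'yellow': array([ 0.5885, -0.0135])}
capsule [0.6209 0.0417 0.054 ] cup [ 0.5221 -0.3681  0.016 ] [ 0.5215 -0.3666  0.014 ]
red 416 [618.7 112.9] 35.4
blue 390 [552.1  52.1] 31.9
yellow 449 [567.1  56.9] 107.6
```

```bash
cat >> h.py <<'E'
def go(x,y,z=None):
    s,M=state(); p=s["tcp_pos"]; d=M.T@(np.array([x,y,p[2] if z is None else z])-p)*1000
    print("yaw",np.degrees(np.arctan2(M[1,1],M[0,1])).round(1),"shift mm",d.round(1),"rows",np.ceil(np.linalg.norm(d)/40))
E
echo
```

Call:
arm_command:
  increments:
    - [1, 0, 0, 0, 0, 0, 0.12]
    - [1, 0, 0, 0, 0, 0, 0.12]
    - [1, 0, 0, 0, 0, 0, 0.12]
    - [1, 0, 0, 0, 0, 0, 0.12]
    - [1, 0, 0, 0, 0, 0, 0.125]

```text
clock: 0.72
tcp_pos: [0.2119, -0.5879, 0.2503]
tool_rot: [-3.114, 0.415, -0.0]
contact_force: [-0.2, -0.0, 0.1]
finger_gap: 0.0853
gripper_force: 0.0
```

```bash
python3 -c "
from h import *
go(.549,.054,.22)"
```

```text
t 0.72 tcp [ 0.2119 -0.5879  0.2503] x [ 0.965 -0.262  0.   ] y [-0.262 -0.965 -0.   ] z [ 0.  0. -1.] j [ 1.16  0.68 -0.02  1.57  0.01  0.89 -0.7 ] gap 0.0853
yaw -105.2 shift mm [ 157.1 -707.8   30.4] rows 19.0
```

Call:
arm_command:
  increments:
    - [1, 8, -36, 0, 0, 0, 0]
    - [1, 8, -36, 0, 0, 0, 0]
    - [1, 8, -36, 0, 0, 0, 0]
    - [1, 8, -36, 0, 0, 0, 0]
    - [1, 8, -36, 0, 0, 0, 0]

```text
clock: 1.13
tcp_pos: [0.2972, -0.4227, 0.2504]
tool_rot: [3.115, -0.406, 0.001]
contact_force: [1.6, -0.1, -0.2]
finger_gap: 0.0854
gripper_force: 0.0
```

Call:
arm_command:
  increments:
    - [1, 8, -36, 0, 0, 0, 0]
    - [1, 8, -36, 0, 0, 0, 0]
    - [1, 8, -36, 0, 0, 0, 0]
    - [1, 8, -36, 0, 0, 0, 0]
    - [1, 8, -36, 0, 0, 0, 0]

```text
clock: 1.55
tcp_pos: [0.3821, -0.2589, 0.2505]
tool_rot: [3.115, -0.406, 0.001]
contact_force: [1.3, 0.2, -0.2]
finger_gap: 0.0854
gripper_force: 0.0
```

Call:
arm_command:
  increments:
    - [1, 8, -36, 0, 0, 0, 0]
    - [1, 8, -36, 0, 0, 0, 0]
    - [1, 8, -36, 0, 0, 0, 0]
    - [1, 8, -36, 0, 0, 0, 0]
    - [1, 8, -36, 0, 0, 0, 0]

```text
clock: 1.97
tcp_pos: [0.4669, -0.095, 0.2505]
tool_rot: [3.115, -0.406, 0.001]
contact_force: [1.0, -1.7, -0.4]
finger_gap: 0.0852
gripper_force: 0.0
```

```bash
python3 -c "
from h import *
go(.549,.054,.22)"
```

```text
t 1.97 tcp [ 0.4669 -0.095   0.2505] x [ 0.967 -0.256  0.   ] y [-0.256 -0.967 -0.   ] z [ 0. -0. -1.] j [ 0.07  0.5   0.05  2.01 -0.04  0.64 -1.68] gap 0.0852
yaw -104.8 shift mm [  41.2 -165.1   30.5] rows 5.0
```

Call:
arm_command:
  increments:
    - [1, 8, -33, 6, 0, 0, 0]
    - [1, 8, -33, 6, 0, 0, 0]
    - [1, 8, -33, 6, 0, 0, 0]
    - [1, 8, -33, 6, 0, 0, 0]
    - [1, 8, -33, 6, 0, 0, 0]

```text
clock: 2.38
tcp_pos: [0.5478, 0.0542, 0.2201]
tool_rot: [-3.115, 0.405, -0.0]
contact_force: [0.0, -0.4, -0.1]
finger_gap: 0.0852
gripper_force: 0.0
```

Call:
arm_command:
  increments:
    - [1, 0, 0, 0, 0, 0, 0]
    - [1, 0, 0, 0, 0, 0, 0]
    - [1, 0, 0, 0, 0, 0, 0]

```text
clock: 2.63
tcp_pos: [0.5469, 0.0519, 0.2201]
tool_rot: [3.114, -0.406, -0.001]
contact_force: [-0.5, -0.6, 1.4]
finger_gap: 0.0856
gripper_force: 0.0
```

```bash
python3 -c "
from h import *
go(.549,.054,.077)
c=cams.read_camera('scene'); cv2.imwrite('pics/s1.png',c['image'][:,:,::-1])"
```

```text
t 2.63 tcp [0.5469 0.0519 0.2201] x [ 0.967 -0.256 -0.   ] y [-0.256 -0.967  0.001] z [-0.001 -0.001 -1.   ] j [-0.22  0.63  0.07  1.84 -0.07  0.68 -1.94] gap 0.0856
yaw -104.9 shift mm [  1.6  -2.7 143.1] rows 4.0
```

View pics/s1.png

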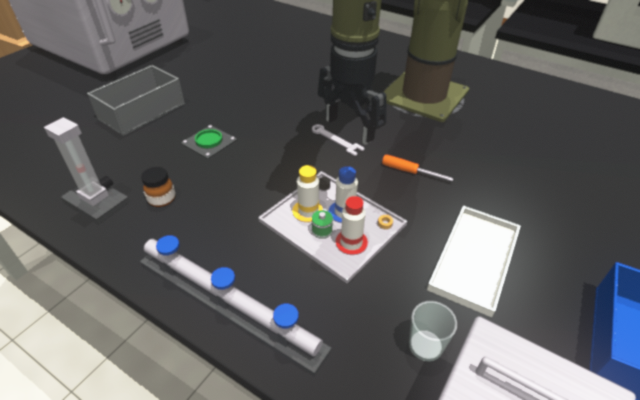

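The gripper hangs over blue (tips near (330,125) and (368,130)) with nothing in the way, so I'll descend.

Call:
arm_command:
  increments:
    - [1, 1.6, -2.7, 30, 0, 0, 0]
    - [1, 0, 0, 30, 0, 0, 0]
    - [1, 0, 0, 30, 0, 0, 0]
    - [1, 0, 0, 30, 0, 0, 0]
    - [1, 0, 0, 23, 0, 0, 0]

```text
clock: 3.1
tcp_pos: [0.5485, 0.0526, 0.0758]
tool_rot: [3.113, -0.41, -0.002]
contact_force: [-0.3, 0.0, 0.5]
finger_gap: 0.0854
gripper_force: 0.0
```

Call:
arm_command:
  increments:
    - [0.3, 0, 0, 0, 0, 0, 0]
    - [0.1, 0, 0, 0, 0, 0, 0]
    - [-0.2, 0, 0, 0, 0, 0, 0]
    - [-0.5, 0, 0, 0, 0, 0, 0]
    - [-1, 0, 0, 0, 0, 0, 0]

```text
clock: 3.52
tcp_pos: [0.5507, 0.0543, 0.0793]
tool_rot: [-3.115, 0.407, -0.006]
contact_force: [-0.9, -0.2, 5.2]
finger_gap: 0.0429
gripper_force: 60.8
```

Call:
arm_command:
  increments:
    - [-1, 0, 0, 0, 0, 0, 0]
    - [-1, 0, 0, 0, 0, 0, 0]
    - [-1, 0, 0, 0, 0, 0, 0]
    - [-1, 0, 0, 0, 0, 0, 0]

```text
clock: 3.85
tcp_pos: [0.5507, 0.0543, 0.0793]
tool_rot: [-3.115, 0.407, -0.006]
contact_force: [-1.1, -1.0, 8.2]
finger_gap: 0.0428
gripper_force: 61.1
```

```bash
python3 -c "
from h import *
go(.549,.054,.22)"
```

```text
t 3.85 tcp [0.5507 0.0543 0.0793] x [ 0.966 -0.257  0.003] y [-0.257 -0.966 -0.001] z [ 0.004 -0.    -1.   ] j [-0.21  0.86  0.04  1.92 -0.08  0.36 -1.93] gap 0.0428
yaw -104.9 shift mm [  -1.1    0.6 -140.7] rows 4.0
```

Call:
arm_command:
  increments:
    - [-1, 0, 0, -15, 0, 0, 0]
    - [-1, 0, 0, -30, 0, 0, 0]
    - [-1, 0, 0, -35, 0, 0, 0]
    - [-1, 0, 0, -35, 0, 0, 0]
    - [-1, 0, 0, -26, 0, 0, 0]

```text
clock: 4.27
tcp_pos: [0.55, 0.0546, 0.2217]
tool_rot: [-3.114, 0.406, -0.005]
contact_force: [0.7, 0.5, -2.9]
finger_gap: 0.0426
gripper_force: 61.5
```

```bash
python3 -c "
from h import *
go(.4476,.331,.22)
c=cams.read_camera('top'); cv2.imwrite('pics/t2.png',c['image'][100:280,130:400,::-1])"
```

```text
t 4.27 tcp [0.55   0.0546 0.2217] x [ 0.967 -0.256  0.003] y [-0.256 -0.967 -0.001] z [ 0.003  0.    -1.   ] j [-0.23  0.63  0.07  1.83 -0.07  0.68 -1.94] gap 0.0426
yaw -104.9 shift mm [-169.9 -240.9    1.5] rows 8.0
```

View pics/t2.png

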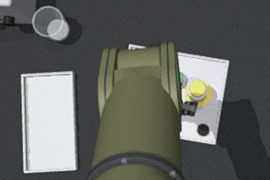

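The arm hides the bay from above, and the force reading confirms blue is in hand. Carrying it to the tray.

Call:
arm_command:
  increments:
    - [-1, -9, -13, 0, 0, 0, 0]
    - [-1, -17, -24, 0, 0, 0, 0]
    - [-1, -17, -24, 0, 0, 0, 0]
    - [-1, -17, -24, 0, 0, 0, 0]
    - [-1, -17, -24, 0, 0, 0, 0]

```text
clock: 4.73
tcp_pos: [0.5022, 0.1808, 0.2188]
tool_rot: [-3.115, 0.407, -0.001]
contact_force: [0.3, 1.0, -1.3]
finger_gap: 0.0425
gripper_force: 61.5
```

Call:
arm_command:
  increments:
    - [-1, -17, -24, 0, 0, 0, 0]
    - [-1, -17, -24, 0, 0, 0, 0]
    - [-1, -17, -24, 0, 0, 0, 0]
    - [-1, -17, -24, 0, 0, 0, 0]
    - [-1, -17, -24, 0, 0, 0, 0]

```text
clock: 5.15
tcp_pos: [0.4506, 0.3187, 0.2187]
tool_rot: [-3.115, 0.406, -0.0]
contact_force: [1.0, -0.5, -2.0]
finger_gap: 0.0426
gripper_force: 61.5
```

Call:
arm_command:
  increments:
    - [-1, -8, -12, 0, 0, 0, 0]
    - [-1, 0, 0, 0, 0, 0, 0]
    - [-1, 0, 0, 0, 0, 0, 0]
    - [-1, 0, 0, 0, 0, 0, 0]

```text
clock: 5.48
tcp_pos: [0.4473, 0.3297, 0.2185]
tool_rot: [3.114, -0.408, 0.001]
contact_force: [0.3, -0.1, -2.0]
finger_gap: 0.0426
gripper_force: 61.5
```

```bash
python3 -c "
from h import *
go(.4476,.331,.079)
c=cams.read_camera('scene'); cv2.imwrite('pics/s3.png',c['image'][50:350,150:600,::-1])"
```

```text
t 5.48 tcp [0.4473 0.3297 0.2185] x [ 0.966 -0.258  0.001] y [-0.258 -0.966  0.001] z [ 0.001 -0.001 -1.   ] j [-0.8   0.64  0.14  1.82 -0.13  0.69 -2.43] gap 0.0426
yaw -104.9 shift mm [ -0.2  -1.5 139.5] rows 4.0
```

View pics/s3.png

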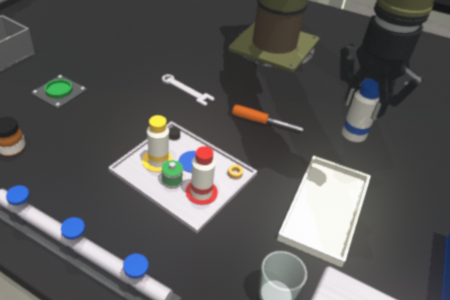

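Blue hangs upright (crop (362,110)) and its shadow falls on the near end of the tray. Lowering it.

Call:
arm_command:
  increments:
    - [-1, 0, -1.5, 20, 0, 0, 0]
    - [-1, 0, 0, 35, 0, 0, 0]
    - [-1, 0, 0, 35, 0, 0, 0]
    - [-1, 0, 0, 30, 0, 0, 0]
    - [-1, 0, 0, 14, 0, 0, 0]

```text
clock: 5.95
tcp_pos: [0.4465, 0.3297, 0.0811]
tool_rot: [3.11, -0.409, -0.005]
contact_force: [-0.7, 0.1, -1.4]
finger_gap: 0.0427
gripper_force: 61.4
```

Call:
arm_command:
  increments:
    - [-1, 0, 0, 3, 0, 0, 0]
    - [-1, 0, 0, 0, 0, 0, 0]
    - [-1, 0, 0, 3, 0, 0, 0]
    - [-1, 0, 0, 0, 0, 0, 0]

```text
clock: 6.28
tcp_pos: [0.4483, 0.3327, 0.0793]
tool_rot: [-3.114, 0.407, -0.003]
contact_force: [0.0, -0.2, -1.5]
finger_gap: 0.0427
gripper_force: 61.4
```

Call:
arm_command:
  increments:
    - [-1, 0, 0, 2, 0, 0, 0]
    - [-1, 0, 0, 0, 0, 0, 0]
    - [-1, 0, 0, 0, 0, 0, 0]

```text
clock: 6.53
tcp_pos: [0.4475, 0.3328, 0.0769]
tool_rot: [-3.115, 0.406, -0.001]
contact_force: [-0.4, 0.2, -2.1]
finger_gap: 0.0428
gripper_force: 61.4
```

Call:
arm_command:
  increments:
    - [-1, 0, 0, 1, 0, 0, 0]
    - [-1, 0, 0, 0, 0, 0, 0]
    - [-1, 0, 0, 0, 0, 0, 0]

```text
clock: 6.78
tcp_pos: [0.4476, 0.3329, 0.0763]
tool_rot: [-3.114, 0.406, -0.001]
contact_force: [-0.6, -0.6, 6.4]
finger_gap: 0.0425
gripper_force: 62.3
```

Call:
arm_command:
  increments:
    - [0, 0, 0, 0, 0, 0, 0]
    - [1, 0, 0, 0, 0, 0, 0]
    - [1, 0, 0, 0, 0, 0, 0]
    - [1, 0, 0, 0, 0, 0, 0]
    - [1, 0, 0, 0, 0, 0, 0]

```text
clock: 7.2
tcp_pos: [0.4473, 0.3326, 0.0752]
tool_rot: [-3.115, 0.406, -0.0]
contact_force: [0.1, -0.5, 0.4]
finger_gap: 0.0851
gripper_force: 0.0
```

Call:
arm_command:
  increments:
    - [1, 0, 0, -20, 0, 0, 0]
    - [1, 0, 0, -33, 0, 0, 0]
    - [1, 0, 0, -33, 0, 0, -0.1]
    - [1, 0, 0, -33, 0, 0, -0.12]
    - [1, 0, 0, -25, 0, 0, -0.12]

```text
clock: 7.62
tcp_pos: [0.4478, 0.3328, 0.2217]
tool_rot: [-3.138, -0.136, -0.004]
contact_force: [0.5, 0.2, -1.2]
finger_gap: 0.0855
gripper_force: 0.0
```

Call:
arm_command:
  increments:
    - [1, 0, 0, 0, 0, 0, -0.12]
    - [1, 0, 0, 0, 0, 0, -0.12]
    - [1, 0, 0, 0, 0, 0, -0.12]
    - [1, 0, 0, 0, 0, 0, -0.12]
    - [1, 0, 0, 0, 0, 0, -0.12]

```text
clock: 8.03
tcp_pos: [0.4472, 0.3324, 0.2193]
tool_rot: [2.958, 1.057, -0.0]
contact_force: [-0.4, 0.5, -0.5]
finger_gap: 0.0854
gripper_force: 0.0
```

```bash
python3 - <<'E'
from h import *
go(.616,.109,.22)
c=cams.read_camera('scene')
n,l,st,ce=cv2.connectedComponentsWithStats(mask(c['image'],'blue'))
print([(st[i].tolist(),ce[i].round(1)) for i in range(1,n) if st[i][4]>60])
t=cams.read_camera('top');n,l,st,ce=cv2.connectedComponentsWithStats(mask(t['image'],'blue'))
print([(st[i].tolist(),ce[i].round(1)) for i in range(1,n) if st[i][4]>60])
E
```

```text
t 8.03 tcp [0.4472 0.3324 0.2193] x [ 0.773  0.634 -0.   ] y [ 0.634 -0.773  0.   ] z [ 0. -0. -1.] j [-0.63  0.64 -0.15  1.81  0.14  0.71 -1.75] gap 0.0854
yaw -50.7 shift mm [-11.1 279.8  -0.6] rows 7.0
[([492, 190, 19, 18, 258], array([500.3, 198.4])), ([329, 201, 16, 21, 202], array([336.8, 210.3])), ([157, 235, 22, 20, 360], array([167.5, 244.3])), ([592, 262, 48, 138, 5020], array([618.7, 325.6])), ([211, 267, 24, 22, 420], array([222.6, 277.3])), ([274, 303, 25, 25, 497], array([285.6, 314.9]))]
[([258, 61, 18, 18, 247], array([266.9,  69.7])), ([316, 62, 18, 18, 249], array([324.4,  70.7])), ([373, 63, 19, 18, 247], array([381.9,  71.8])), ([15, 156, 74, 76, 4516], array([ 52.7, 189.6])), ([287, 197, 26, 26, 538], array([299.4, 209.5])), ([156, 245, 17, 15, 199], array([163.5, 252.2]))]
```

Call:
arm_command:
  increments:
    - [1, -1, 28, 0, 0, 0, 0]
    - [1, -2, 36, 0, 0, 0, 0]
    - [1, -2, 36, 0, 0, 0, 0]
    - [1, -2, 36, 0, 0, 0, 0]
    - [1, -2, 36, 0, 0, 0, 0]

```text
clock: 8.55
tcp_pos: [0.5492, 0.1918, 0.2192]
tool_rot: [2.963, 1.044, -0.001]
contact_force: [0.7, 0.3, -0.5]
finger_gap: 0.0856
gripper_force: 0.0
```

Call:
arm_command:
  increments:
    - [1, -1, 36, 0, 0, 0, 0]
    - [1, -1, 36, 0, 0, 0, 0]
    - [1, 0, 36, 0, 0, 0, 0]
    - [1, 0, 0, 0, 0, 0, 0]
    - [1, 0, 0, 0, 0, 0, 0]

```text
clock: 8.97
tcp_pos: [0.6161, 0.1048, 0.2188]
tool_rot: [2.964, 1.035, -0.001]
contact_force: [-0.7, 0.2, -0.3]
finger_gap: 0.0853
gripper_force: 0.0
```

Call:
arm_command:
  increments:
    - [1, 0, 0, 0, 0, 0, 0]

```text
clock: 9.05
tcp_pos: [0.6144, 0.1087, 0.2189]
tool_rot: [-2.961, -1.046, 0.001]
contact_force: [0.2, 1.0, -0.5]
finger_gap: 0.0855
gripper_force: 0.0
```

```bash
python3 - <<'E'
from h import *
t=cams.read_camera('top'); print("blue disc",pix2w(t,(299.4,209.5),.007), "blue cap in tray",pix2w(t,(163.5,252.2),.116))
go(.616,.109,.078)
E
```

```text
blue disc [[0.55172795 0.0521344  0.007     ]] blue cap in tray [[0.44777617 0.33142024 0.116     ]]
t 9.1 tcp [0.614  0.1098 0.2191] x [ 0.777  0.63  -0.   ] y [ 0.63  -0.777 -0.002] z [-0.001  0.001 -1.   ] j [-0.14  0.72 -0.2   1.6   0.17  0.83 -1.3 ] gap 0.0854
yaw -51.0 shift mm [  1.1   2.1 141.1] rows 4.0
```

Call:
arm_command:
  increments:
    - [1, 1, 1.5, 25, 0, 0, 0]
    - [1, 0, 0, 33, 0, 0, 0]
    - [1, 0, 0, 33, 0, 0, 0]
    - [1, 0, 0, 30, 0, 0, 0]
    - [1, 0, 0, 20, 0, 0, 0]

```text
clock: 9.52
tcp_pos: [0.6142, 0.1096, 0.0756]
tool_rot: [-2.959, -1.052, 0.006]
contact_force: [0.5, -0.2, 0.4]
finger_gap: 0.0858
gripper_force: 0.0
```

Call:
arm_command:
  increments:
    - [0.3, 0, 0, 0, 0, 0, 0]
    - [0.1, 0, 0, 0, 0, 0, 0]
    - [-0.2, 0, 0, 0, 0, 0, 0]
    - [-0.5, 0, 0, 0, 0, 0, 0]
    - [-1, 0, 0, 0, 0, 0, 0]

```text
clock: 9.93
tcp_pos: [0.6177, 0.1089, 0.0804]
tool_rot: [-2.961, -1.049, -0.006]
contact_force: [-1.4, 1.6, 5.7]
finger_gap: 0.0427
gripper_force: 60.8
```

Call:
arm_command:
  increments:
    - [-1, 0, 0, 0, 0, 0, 0]
    - [-1, 0, 0, 0, 0, 0, 0]
    - [-1, 0, 0, 0, 0, 0, 0]
    - [-1, 0, 0, 0, 0, 0, 0]

```text
clock: 10.27
tcp_pos: [0.6177, 0.1089, 0.0804]
tool_rot: [-2.96, -1.049, -0.006]
contact_force: [-2.1, 0.7, 7.2]
finger_gap: 0.0425
gripper_force: 60.9
```

Call:
arm_command:
  increments:
    - [-1, 0, 0, -15, 0, 0, 0]
    - [-1, 0, 0, -30, 0, 0, 0]
    - [-1, 0, 0, -35, 0, 0, 0]
    - [-1, 0, 0, -35, 0, 0, 0]
    - [-1, 0, 0, -26, 0, 0, 0]

```text
clock: 10.68
tcp_pos: [0.6175, 0.1073, 0.2227]
tool_rot: [2.961, 1.048, 0.005]
contact_force: [1.3, 0.3, -2.6]
finger_gap: 0.0427
gripper_force: 61.2
```

```bash
python3 -c "
from h import *
go(.5874,.339,.22)"
```

```text
t 10.68 tcp [0.6175 0.1073 0.2227] x [0.777 0.629 0.003] y [ 0.629 -0.777  0.002] z [ 0.003  0.    -1.   ] j [-0.14  0.72 -0.2   1.59  0.18  0.84 -1.29] gap 0.0427
yaw -51.0 shift mm [ 122.3 -199.     2.7] rows 6.0
```

Call:
arm_command:
  increments:
    - [-1, 8, -13, 0, 0, 0, 0]
    - [-1, 15, -25, 0, 0, 0, 0]
    - [-1, 15, -25, 0, 0, 0, 0]
    - [-1, 15, -25, 0, 0, 0, 0]
    - [-1, 15, -25, 0, 0, 0, 0]

```text
clock: 11.1
tcp_pos: [0.5981, 0.2388, 0.2199]
tool_rot: [2.961, 1.047, 0.001]
contact_force: [0.7, -0.6, -1.5]
finger_gap: 0.0432
gripper_force: 61.2
```

Call:
arm_command:
  increments:
    - [-1, 15, -25, 0, 0, 0, 0]
    - [-1, 15, -25, 0, 0, 0, 0]
    - [-1, 15, -24, 0, 0, 0, 0]
    - [-1, 9, -12, 0, 0, 0, 0]
    - [-1, 0, 0, 0, 0, 0, 0]

```text
clock: 11.52
tcp_pos: [0.5843, 0.3446, 0.2195]
tool_rot: [-2.954, -1.057, -0.002]
contact_force: [0.1, 0.9, -1.2]
finger_gap: 0.0429
gripper_force: 61.3
```

Call:
arm_command:
  increments:
    - [-1, 0, 0, 0, 0, 0, 0]
    - [-1, 0, 0, 0, 0, 0, 0]
    - [-1, 0, 0, 0, 0, 0, 0]

```text
clock: 11.77
tcp_pos: [0.5873, 0.3362, 0.2193]
tool_rot: [2.961, 1.043, -0.0]
contact_force: [0.3, -1.0, -2.1]
finger_gap: 0.0424
gripper_force: 61.3
```

```bash
python3 -c "
from h import *
go(.5874,.339,.079)"
```

```text
t 11.77 tcp [0.5873 0.3362 0.2193] x [ 0.779  0.627 -0.001] y [ 0.627 -0.779  0.002] z [ 0.001 -0.002 -1.   ] j [-0.51  0.79 -0.16  1.42  0.15  0.94 -1.6 ] gap 0.0424
yaw -51.2 shift mm [  2.   -2.4 140.3] rows 4.0
```

Call:
arm_command:
  increments:
    - [-1, 1, -1, 20, 0, 0, 0]
    - [-1, 0, 0, 35, 0, 0, 0]
    - [-1, 0, 0, 35, 0, 0, 0]
    - [-1, 0, 0, 30, 0, 0, 0]
    - [-1, 0, 0, 16, 0, 0, 0]

```text
clock: 12.18
tcp_pos: [0.5851, 0.3369, 0.0794]
tool_rot: [2.96, 1.045, -0.009]
contact_force: [0.8, -0.1, -1.9]
finger_gap: 0.0429
gripper_force: 61.2
```

Call:
arm_command:
  increments:
    - [-1, 0, 0, 3, 0, 0, 0]
    - [-1, 0, 0, 0, 0, 0, 0]
    - [-1, 0, 0, 0, 0, 0, 0]
    - [-1, 0, 0, 0, 0, 0, 0]

```text
clock: 12.52
tcp_pos: [0.5879, 0.3403, 0.0821]
tool_rot: [-2.962, -1.047, -0.005]
contact_force: [-0.8, -0.3, -1.8]
finger_gap: 0.0426
gripper_force: 61.2
```

Needs another 4.7 mm by the prediction.

Call:
arm_command:
  increments:
    - [-1, 0, 0, 2, 0, 0, 0]
    - [-1, 0, 0, 1.8, 0, 0, 0]
    - [-1, 0, 0, 0, 0, 0, 0]
    - [-1, 0, 0, 0, 0, 0, 0]

```text
clock: 12.85
tcp_pos: [0.5866, 0.3404, 0.0768]
tool_rot: [2.961, 1.049, 0.001]
contact_force: [-0.7, 0.3, -1.4]
finger_gap: 0.0428
gripper_force: 61.3
```

Call:
arm_command:
  increments:
    - [-1, 0, 0, 1, 0, 0, 0]
    - [-1, 0, 0, 0, 0, 0, 0]
    - [-1, 0, 0, 0, 0, 0, 0]

```text
clock: 13.1
tcp_pos: [0.5868, 0.3405, 0.0768]
tool_rot: [2.961, 1.049, 0.002]
contact_force: [-1.8, -0.7, 5.4]
finger_gap: 0.0429
gripper_force: 62.0
```

Call:
arm_command:
  increments:
    - [0, 0, 0, 0, 0, 0, 0]
    - [1, 0, 0, 0, 0, 0, 0]
    - [1, 0, 0, 0, 0, 0, 0]
    - [1, 0, 0, 0, 0, 0, 0]
    - [1, 0, 0, 0, 0, 0, 0]

```text
clock: 13.52
tcp_pos: [0.5864, 0.3405, 0.0754]
tool_rot: [-2.961, -1.049, -0.0]
contact_force: [0.7, 0.6, 0.3]
finger_gap: 0.0853
gripper_force: 0.0
```

Call:
arm_command:
  increments:
    - [1, 0, 0, -20, 0, 0, 0]
    - [1, 0, 0, -33, 0, 0, 0]
    - [1, 0, 0, -33, 0, 0, 0.1]
    - [1, 0, 0, -33, 0, 0, 0.12]
    - [1, 0, 0, -25, 0, 0, 0.12]

```text
clock: 13.93
tcp_pos: [0.5871, 0.3409, 0.2224]
tool_rot: [-3.096, -0.523, -0.004]
contact_force: [1.1, 0.5, 0.3]
finger_gap: 0.0854
gripper_force: 0.0
```

Call:
arm_command:
  increments:
    - [1, 0, 0, 0, 0, 0, 0.12]
    - [1, 0, 0, 0, 0, 0, 0.12]
    - [1, 0, 0, 0, 0, 0, 0.12]
    - [1, 0, 0, 0, 0, 0, 0.12]
    - [1, 0, 0, 0, 0, 0, 0.12]

```text
clock: 14.35
tcp_pos: [0.5862, 0.3405, 0.2194]
tool_rot: [-3.114, 0.415, 0.0]
contact_force: [0.6, 0.4, -0.5]
finger_gap: 0.0851
gripper_force: 0.0
```

```bash
python3 - <<'E'
from h import *
go(.59,-.014,.22)
t=cams.read_camera('top')
n,l,st,ce=cv2.connectedComponentsWithStats(mask(t['image'],'red'))
print([(st[i].tolist(),ce[i].round(1),pix2w(t,ce[i],.116)[0],pix2w(t,ce[i],.007)[0]) for i in range(1,n) if st[i][4]>60])
t=cams.read_camera('scene')
n,l,st,ce=cv2.connectedComponentsWithStats(mask(t['image'],'red'))
print([(st[i].tolist(),ce[i].round(1),pix2w(t,ce[i],.116)[0],pix2w(t,ce[i],.007)[0]) for i in range(1,n) if st[i][4]>60])
E
```

```text
t 14.35 tcp [0.5862 0.3405 0.2194] x [ 0.965 -0.262 -0.   ] y [-0.262 -0.965 -0.   ] z [-0.  0. -1.] j [-0.65  0.8   0.11  1.43 -0.1   0.92 -2.35] gap 0.0851
yaw -105.2 shift mm [ 96.5 341.1  -0.6] rows 9.0
[([111, 109, 20, 11, 103], array([118. , 114.8]), array([0.74232593, 0.44548221, 0.116     ]), array([0.7719938 , 0.49694928, 0.007     ])), ([263, 170, 26, 26, 531], array([275.7, 182.2]), array([0.60187577, 0.09796586, 0.116     ]), array([0.61565581, 0.11012164, 0.007     ]))]
[([336, 230, 31, 24, 590], array([351.1, 241.7]), array([0.69875333, 0.15210487, 0.116     ]), array([0.6148037 , 0.10967091, 0.007     ])), ([471, 239, 19, 20, 287], array([479.6, 247.9]), array([0.59131851, 0.3409844 , 0.116     ]), array([0.48729553, 0.33384111, 0.007     ]))]
```

Call:
arm_command:
  increments:
    - [1, 8, 28, 0, 0, 0, 0]
    - [1, 10, 35, 0, 0, 0, 0]
    - [1, 10, 35, 0, 0, 0, 0]
    - [1, 10, 35, 0, 0, 0, 0]
    - [1, 10, 35, 0, 0, 0, 0]

```text
clock: 14.87
tcp_pos: [0.5896, 0.1642, 0.2195]
tool_rot: [3.116, -0.399, 0.0]
contact_force: [-0.0, 0.1, 0.4]
finger_gap: 0.0852
gripper_force: 0.0
```

Call:
arm_command:
  increments:
    - [1, 10, 35, 0, 0, 0, 0]
    - [1, 10, 35, 0, 0, 0, 0]
    - [1, 10, 35, 0, 0, 0, 0]
    - [1, 10, 35, 0, 0, 0, 0]
    - [1, 8, 33, 0, 0, 0, 0]

```text
clock: 15.28
tcp_pos: [0.5918, -0.0162, 0.2196]
tool_rot: [3.116, -0.401, 0.001]
contact_force: [-0.3, -0.8, 0.2]
finger_gap: 0.0855
gripper_force: 0.0
```

Call:
arm_command:
  increments:
    - [1, 0, 0, 0, 0, 0, 0]
    - [1, 0, 0, 0, 0, 0, 0]
    - [1, 0, 0, 0, 0, 0, 0]

```text
clock: 15.53
tcp_pos: [0.5919, -0.0131, 0.2195]
tool_rot: [-3.115, 0.402, 0.0]
contact_force: [0.4, 0.4, -0.1]
finger_gap: 0.0852
gripper_force: 0.0
```

```bash
python3 -c "
from h import *
go(.59,-.014,.078)"
```

```text
t 15.53 tcp [ 0.5919 -0.0131  0.2195] x [ 0.967 -0.254 -0.   ] y [-0.254 -0.967 -0.001] z [ 0.     0.001 -1.   ] j [-0.08  0.68  0.04  1.71 -0.04  0.75 -1.84] gap 0.0852
yaw -104.7 shift mm [ -1.5   1.5 141.5] rows 4.0
```

Call:
arm_command:
  increments:
    - [1, -1, 1, 25, 0, 0, 0]
    - [1, 0, 0, 33, 0, 0, 0]
    - [1, 0, 0, 33, 0, 0, 0]
    - [1, 0, 0, 30, 0, 0, 0]
    - [1, 0, 0, 20, 0, 0, 0]

```text
clock: 15.95
tcp_pos: [0.5893, -0.0115, 0.0757]
tool_rot: [-3.115, 0.397, 0.005]
contact_force: [-0.3, -0.4, 0.5]
finger_gap: 0.0853
gripper_force: 0.0
```

Call:
arm_command:
  increments:
    - [0.3, 0, 0, 0, 0, 0, 0]
    - [0.1, 0, 0, 0, 0, 0, 0]
    - [-0.2, 0, 0, 0, 0, 0, 0]
    - [-0.5, 0, 0, 0, 0, 0, 0]
    - [-1, 0, 0, 0, 0, 0, 0]

```text
clock: 16.37
tcp_pos: [0.5921, -0.0136, 0.0804]
tool_rot: [-3.114, 0.404, -0.006]
contact_force: [0.5, 1.6, 5.2]
finger_gap: 0.043
gripper_force: 61.0
```

Call:
arm_command:
  increments:
    - [-1, 0, 0, 0, 0, 0, 0]
    - [-1, 0, 0, 0, 0, 0, 0]
    - [-1, 0, 0, 0, 0, 0, 0]
    - [-1, 0, 0, 0, 0, 0, 0]

```text
clock: 16.7
tcp_pos: [0.5921, -0.0136, 0.0804]
tool_rot: [-3.114, 0.405, -0.006]
contact_force: [-0.6, 1.9, 6.8]
finger_gap: 0.0425
gripper_force: 61.1
```

Call:
arm_command:
  increments:
    - [-1, 0, 0, -15, 0, 0, 0]
    - [-1, 0, 0, -30, 0, 0, 0]
    - [-1, 0, 0, -35, 0, 0, 0]
    - [-1, 0, 0, -35, 0, 0, 0]
    - [-1, 0, 0, -26, 0, 0, 0]

```text
clock: 17.12
tcp_pos: [0.591, -0.015, 0.2227]
tool_rot: [3.115, -0.406, 0.004]
contact_force: [1.4, -0.2, -2.0]
finger_gap: 0.0425
gripper_force: 61.3
```

```bash
python3 -c "
from h import *
go(.5175,.337,.22)"
```

```text
t 17.12 tcp [ 0.591  -0.015   0.2227] x [ 0.967 -0.257  0.003] y [-0.257 -0.967 -0.   ] z [ 0.003 -0.    -1.   ] j [-0.08  0.67  0.05  1.71 -0.04  0.75 -1.84] gap 0.0425
yaw -104.9 shift mm [-161.3 -321.3    2.3] rows 9.0
```

Call:
arm_command:
  increments:
    - [-1, -7, -14, 0, 0, 0, 0]
    - [-1, -14, -28, 0, 0, 0, 0]
    - [-1, -14, -28, 0, 0, 0, 0]
    - [-1, -14, -28, 0, 0, 0, 0]
    - [-1, -14, -28, 0, 0, 0, 0]

```text
clock: 17.53
tcp_pos: [0.5611, 0.1243, 0.2199]
tool_rot: [3.115, -0.407, 0.0]
contact_force: [0.9, 0.8, -2.1]
finger_gap: 0.0425
gripper_force: 61.4
```

Call:
arm_command:
  increments:
    - [-1, -14, -28, 0, 0, 0, 0]
    - [-1, -14, -28, 0, 0, 0, 0]
    - [-1, -14, -28, 0, 0, 0, 0]
    - [-1, -14, -28, 0, 0, 0, 0]
    - [-1, -14, -28, 0, 0, 0, 0]

```text
clock: 17.95
tcp_pos: [0.5294, 0.2777, 0.2198]
tool_rot: [3.115, -0.406, -0.0]
contact_force: [-0.7, -0.3, -1.8]
finger_gap: 0.0427
gripper_force: 61.4
```

Call:
arm_command:
  increments:
    - [-1, -14, -28, 0, 0, 0, 0]
    - [-1, -14, -26, 0, 0, 0, 0]
    - [-1, 0, 0, 0, 0, 0, 0]
    - [-1, 0, 0, 0, 0, 0, 0]
    - [-1, 0, 0, 0, 0, 0, 0]

```text
clock: 18.37
tcp_pos: [0.5169, 0.3351, 0.2195]
tool_rot: [3.114, -0.406, 0.0]
contact_force: [-0.2, -1.3, -1.9]
finger_gap: 0.0428
gripper_force: 61.6
```

```bash
python3 -c "
from h import *
go(.5175,.337,.0774)"
```

```text
t 18.37 tcp [0.5169 0.3351 0.2195] x [ 0.967 -0.256  0.   ] y [-0.256 -0.967  0.001] z [ 0.    -0.001 -1.   ] j [-0.71  0.71  0.11  1.64 -0.1   0.8  -2.39] gap 0.0428
yaw -104.9 shift mm [ 1.000e-01 -2.200e+00  1.421e+02] rows 4.0
```

Call:
arm_command:
  increments:
    - [-1, 0, -1, 20, 0, 0, 0]
    - [-1, 0, 0, 35, 0, 0, 0]
    - [-1, 0, 0, 35, 0, 0, 0]
    - [-1, 0, 0, 30, 0, 0, 0]
    - [-1, 0, 0, 16, 0, 0, 0]

```text
clock: 18.78
tcp_pos: [0.5162, 0.3335, 0.0802]
tool_rot: [3.11, -0.409, -0.005]
contact_force: [-0.5, -0.2, -2.0]
finger_gap: 0.0425
gripper_force: 61.6
```

Call:
arm_command:
  increments:
    - [-1, 0, 0, 3, 0, 0, 0]
    - [-1, 0, 0, 2, 0, 0, 0]
    - [-1, 0, 0, 1.5, 0, 0, 0]
    - [-1, 0, 0, 0, 0, 0, 0]
    - [-1, 0, 0, 0, 0, 0, 0]

```text
clock: 19.2
tcp_pos: [0.5182, 0.3372, 0.0784]
tool_rot: [-3.114, 0.406, -0.003]
contact_force: [0.1, 0.3, -2.3]
finger_gap: 0.0428
gripper_force: 61.6
```

Call:
arm_command:
  increments:
    - [-1, 0, 0, 1, 0, 0, 0]
    - [-1, 0, 0, 0, 0, 0, 0]
    - [-1, 0, 0, 0, 0, 0, 0]

```text
clock: 19.45
tcp_pos: [0.5181, 0.3375, 0.0774]
tool_rot: [-3.114, 0.406, -0.003]
contact_force: [-1.5, -0.2, 5.9]
finger_gap: 0.0426
gripper_force: 62.0
```

Call:
arm_command:
  increments:
    - [0, 0, 0, 0, 0, 0, 0]
    - [1, 0, 0, 0, 0, 0, 0]
    - [1, 0, 0, 0, 0, 0, 0]
    - [1, 0, 0, 0, 0, 0, 0]
    - [1, 0, 0, 0, 0, 0, 0]

```text
clock: 19.87
tcp_pos: [0.5172, 0.3371, 0.0759]
tool_rot: [3.115, -0.406, -0.0]
contact_force: [0.6, 1.1, -0.5]
finger_gap: 0.085
gripper_force: 0.0
```

Call:
arm_command:
  increments:
    - [1, 0, 0, -20, 0, 0, 0]
    - [1, 0, 0, -33, 0, 0, 0]
    - [1, 0, 0, -33, 0, 0, 0]
    - [1, 0, 0, -33, 0, 0, 0]
    - [1, 0, 0, -25, 0, 0, 0]

```text
clock: 20.28
tcp_pos: [0.5178, 0.3373, 0.2226]
tool_rot: [-3.114, 0.406, -0.003]
contact_force: [0.5, 0.9, 0.2]
finger_gap: 0.0857
gripper_force: 0.0
```

```bash
python3 - <<'E'
from h import *
t=cams.read_camera('top'); cv2.imwrite("pics/t4.png",cv2.resize(t["image"][130:290,130:380,::-1],None,fx=3,fy=3))
roi=np.zeros((400,640),np.uint8); roi[140:250,245:360]=1
for col in("yellow","blue","red","green"):
    n,l,st,ce=cv2.connectedComponentsWithStats(mask(t['image'],col,90)*roi)
    print(col,[(st[i].tolist(),pix2w(t,ce[i],.007)[0].round(4),pix2w(t,ce[i],.044)[0].round(4)) for i in range(1,n) if st[i][4]>60])
go(.621,.0417,.12)
E
```

```text
yellow [([315, 180, 27, 27, 555], array([ 0.5921, -0.0145,  0.007 ]), array([ 0.5883, -0.0144,  0.044 ]))]
blue [([286, 196, 27, 27, 566], array([0.552 , 0.0523, 0.007 ]), array([0.5495, 0.0502, 0.044 ]))]
red [([263, 169, 27, 27, 563], array([0.616 , 0.1098, 0.007 ]), array([0.6113, 0.1057, 0.044 ]))]
green [([295, 169, 18, 19, 223], array([0.6259, 0.0443, 0.007 ]), array([0.6208, 0.0424, 0.044 ]))]
t 20.33 tcp [0.5202 0.3387 0.2272] x [ 0.966 -0.257  0.007] y [-0.257 -0.966 -0.008] z [ 0.009  0.006 -1.   ] j [-0.71  0.71  0.11  1.62 -0.1   0.81 -2.39] gap 0.0852
yaw -104.9 shift mm [172.9 262.  106.3] rows 9.0
```

View pics/t4.png

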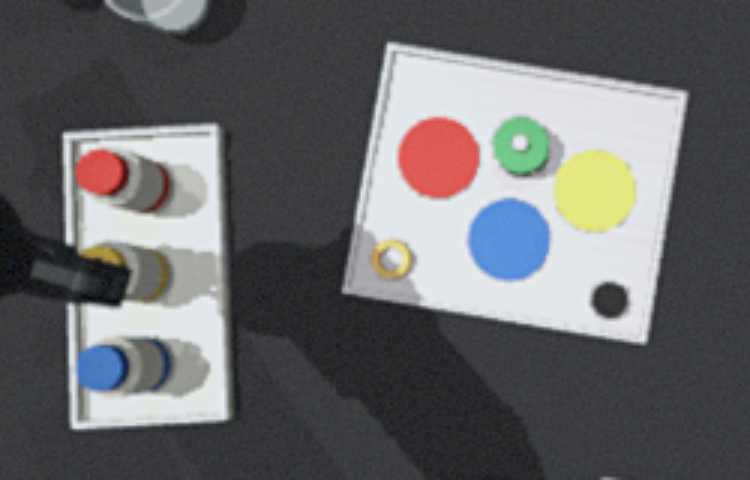

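All three bottles stand upright inside the tray (crop (100,172), (115,265), (103,367)). The capsule is untouched at (521,145).

Call:
arm_command:
  increments:
    - [1, 14, 22, 0, 0, 0, 0]
    - [1, 18, 27, 0, 0, 0, 0]
    - [1, 18, 27, 0, 0, 0, 0]
    - [1, 18, 27, 0, 0, 0, 0]
    - [1, 18, 27, 0, 0, 0, 0]

```text
clock: 20.75
tcp_pos: [0.5671, 0.1879, 0.2197]
tool_rot: [3.115, -0.405, -0.0]
contact_force: [0.2, -0.1, -0.2]
finger_gap: 0.0853
gripper_force: 0.0
```

Call:
arm_command:
  increments:
    - [1, 18, 27, 10, 0, 0, 0]
    - [1, 18, 27, 10, 0, 0, 0]
    - [1, 18, 27, 10, 0, 0, 0]
    - [1, 18, 27, 20, 0, 0, 0]
    - [1, 15, 23, 20, 0, 0, 0]

```text
clock: 21.17
tcp_pos: [0.6186, 0.0376, 0.1496]
tool_rot: [3.114, -0.408, 0.003]
contact_force: [0.8, -0.0, -0.5]
finger_gap: 0.0853
gripper_force: 0.0
```

Call:
arm_command:
  increments:
    - [1, 0, 0, 30, 0, 0, 0]
    - [1, 0, 0, 0, 0, 0, 0]
    - [1, 0, 0, 0, 0, 0, 0]
    - [1, 0, 0, 0, 0, 0, 0]

```text
clock: 21.5
tcp_pos: [0.6179, 0.0419, 0.1207]
tool_rot: [-3.114, 0.403, -0.001]
contact_force: [-0.7, 0.8, 0.6]
finger_gap: 0.0857
gripper_force: 0.0
```

```bash
python3 -c "
from h import *
go(.621,.042,.036)"
```

```text
t 21.5 tcp [0.6179 0.0419 0.1207] x [ 0.967 -0.255  0.001] y [-0.255 -0.967 -0.001] z [ 0.001  0.001 -1.   ] j [-0.16  0.85  0.04  1.69 -0.05  0.6  -1.92] gap 0.0857
yaw -104.8 shift mm [ 3.  -0.8 84.7] rows 3.0
```

Call:
arm_command:
  increments:
    - [1, 2.5, -0.8, 20, 0, 0, 0]
    - [1, 0, 0, 25, 0, 0, 0]
    - [1, 0, 0, 25, 0, 0, 0]
    - [1, 0, 0, 15, 0, 0, 0]
    - [1, 0, 0, 0, 0, 0, 0]

```text
clock: 21.92
tcp_pos: [0.6187, 0.0418, 0.0333]
tool_rot: [3.115, -0.403, -0.005]
contact_force: [-0.5, -0.4, 0.5]
finger_gap: 0.0852
gripper_force: 0.0
```

Call:
arm_command:
  increments:
    - [0.3, 0, 0, 0, 0, 0, 0]
    - [0.1, 0, 0, 0, 0, 0, 0]
    - [-0.2, 0, 0, 0, 0, 0, 0]
    - [-0.5, 0, 0, 0, 0, 0, 0]
    - [-1, 0, 0, 0, 0, 0, 0]

```text
clock: 22.33
tcp_pos: [0.6216, 0.0408, 0.037]
tool_rot: [-3.114, 0.406, -0.005]
contact_force: [-0.4, 0.2, 5.9]
finger_gap: 0.0422
gripper_force: 60.6
```

Call:
arm_command:
  increments:
    - [-1, 0, 0, 0, 0, 0, 0]
    - [-1, 0, 0, 0, 0, 0, 0]
    - [-1, 0, 0, 0, 0, 0, 0]
    - [-1, 0, 0, 0, 0, 0, 0]

```text
clock: 22.67
tcp_pos: [0.6216, 0.0408, 0.0371]
tool_rot: [-3.114, 0.406, -0.005]
contact_force: [0.4, 0.3, 6.3]
finger_gap: 0.0423
gripper_force: 60.6
```

Call:
arm_command:
  increments:
    - [-1, 0, 0, -15, 0, 0, 0]
    - [-1, 0, 0, -30, 0, 0, 0]
    - [-1, 0, 0, -30, 0, 0, 0]
    - [-1, 0, 0, -30, 0, 0, 0]
    - [-1, 0, 0, -26, 0, 0, 0]

```text
clock: 23.08
tcp_pos: [0.6205, 0.0403, 0.1694]
tool_rot: [-3.115, 0.406, -0.003]
contact_force: [0.0, 0.8, -1.3]
finger_gap: 0.0425
gripper_force: 61.1
```

```bash
python3 -c "
from h import *
go(.522,-.3675,.17)"
```

```text
t 23.08 tcp [0.6205 0.0403 0.1694] x [ 0.967 -0.257  0.002] y [-0.257 -0.967 -0.001] z [ 0.002  0.    -1.   ] j [-0.17  0.78  0.05  1.66 -0.05  0.7  -1.92] gap 0.0425
yaw -104.9 shift mm [  9.5 419.4  -0.8] rows 11.0
```

Call:
arm_command:
  increments:
    - [-1, 1, 20, 0, 0, 0, 0]
    - [-1, 1, 34, 0, 0, 0, 0]
    - [-1, 1, 34, 0, 0, 0, 0]
    - [-1, 1, 34, 0, 0, 0, 0]
    - [-1, 1, 34, 0, 0, 0, 0]

```text
clock: 23.5
tcp_pos: [0.5845, -0.1131, 0.1676]
tool_rot: [3.115, -0.406, 0.002]
contact_force: [0.2, 0.2, -2.0]
finger_gap: 0.0419
gripper_force: 61.1
```

Call:
arm_command:
  increments:
    - [-1, 1, 34, 0, 0, 0, 0]
    - [-1, 1, 34, 0, 0, 0, 0]
    - [-1, 1, 34, 0, 0, 0, 0]
    - [-1, 1, 34, 0, 0, 0, 0]
    - [-1, 1, 34, 0, 0, 0, 0]

```text
clock: 23.92
tcp_pos: [0.5455, -0.279, 0.1676]
tool_rot: [3.115, -0.406, 0.002]
contact_force: [0.2, -0.3, -1.7]
finger_gap: 0.0423
gripper_force: 61.1
```

Call:
arm_command:
  increments:
    - [-1, 0, 34, 0, 0, 0, 0]
    - [-1, 0, 34, 0, 0, 0, 0]
    - [-1, 0, 25, 0, 0, 0, 0]
    - [-1, 0, 0, 0, 0, 0, 0]
    - [-1, 0, 0, 0, 0, 0, 0]

```text
clock: 24.33
tcp_pos: [0.5209, -0.3697, 0.1673]
tool_rot: [3.112, -0.413, 0.001]
contact_force: [0.6, 0.5, -1.2]
finger_gap: 0.0423
gripper_force: 61.1
```

Call:
arm_command:
  increments:
    - [-1, 0, 0, 0, 0, 0, 0]
    - [-1, 0, 0, 0, 0, 0, 0]

```text
clock: 24.5
tcp_pos: [0.5233, -0.3651, 0.1666]
tool_rot: [-3.114, 0.402, -0.001]
contact_force: [-0.4, 0.6, -1.5]
finger_gap: 0.0422
gripper_force: 61.1
```

```bash
python3 -c "
from h import *
go(.522,-.3675,.07)
c=cams.read_camera('scene'); cv2.imwrite('pics/s5.png',c['image'][20:250,60:460,::-1])"
```

```text
t 24.5 tcp [ 0.5233 -0.3651  0.1666] x [ 0.967 -0.254  0.001] y [-0.254 -0.967 -0.001] z [ 0.001  0.001 -1.   ] j [ 0.56  0.8  -0.04  1.6   0.04  0.73 -1.33] gap 0.0422
yaw -104.7 shift mm [-0.7  2.8 96.6] rows 3.0
```

View pics/s5.png

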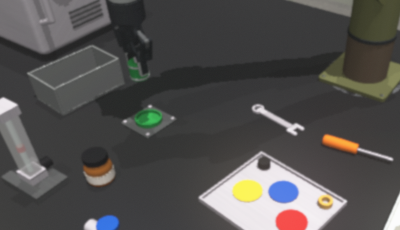

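The capsule is held upright (crop (138,70)) above and behind the cup (148,119), as expected from this angle. Going down.

Call:
arm_command:
  increments:
    - [-1, 0, 1.5, 30, 0, 0, 0]
    - [-1, 0, 0, 35, 0, 0, 0]
    - [-1, 0, 0, 30, 0, 0, 0]
    - [-1, 0, 0, 0, 0, 0, 0]
    - [-1, 0, 0, 0, 0, 0, 0]

```text
clock: 24.97
tcp_pos: [0.5217, -0.3667, 0.0701]
tool_rot: [-3.114, 0.403, 0.005]
contact_force: [0.9, 0.3, -1.3]
finger_gap: 0.0423
gripper_force: 61.3
```

Call:
arm_command:
  increments:
    - [-1, 0, 0, 0, 0, 0, 0]
    - [-1, 0, 0, 0, 0, 0, 0]

```text
clock: 25.13
tcp_pos: [0.5238, -0.3692, 0.0735]
tool_rot: [3.114, -0.405, 0.006]
contact_force: [0.3, 0.2, -0.4]
finger_gap: 0.0423
gripper_force: 61.3
```

```bash
python3 -c "
from h import *
go(.522,-.3675,.0405)"
```

```text
t 25.13 tcp [ 0.5238 -0.3692  0.0735] x [ 0.967 -0.256  0.004] y [-0.256 -0.967  0.001] z [ 0.004 -0.002 -1.   ] j [ 0.56  0.94 -0.04  1.64  0.06  0.56 -1.34] gap 0.0423
yaw -104.8 shift mm [-2.3 -1.2 33. ] rows 1.0
```

Call:
arm_command:
  increments:
    - [-1, -1.5, -1, 15, 0, 0, 0]
    - [-1, 0, 0, 12, 0, 0, 0]
    - [-1, 0, 0, 2, 0, 0, 0]
    - [-1, 0, 0, 0, 0, 0, 0]
    - [-1, 0, 0, 0, 0, 0, 0]

```text
clock: 25.55
tcp_pos: [0.5212, -0.3674, 0.0426]
tool_rot: [3.115, -0.406, 0.001]
contact_force: [-0.1, 0.3, -0.2]
finger_gap: 0.0425
gripper_force: 61.3
```

Call:
arm_command:
  increments:
    - [-1, 0, 0, 0, 0, 0, 0]
    - [-1, 0, 0, 0, 0, 0, 0]

```text
clock: 25.72
tcp_pos: [0.5213, -0.3675, 0.0427]
tool_rot: [3.115, -0.406, 0.002]
contact_force: [0.4, 0.4, -0.8]
finger_gap: 0.0423
gripper_force: 61.3
```

Call:
arm_command:
  increments:
    - [-1, 0, 0, 1.5, 0, 0, 0]
    - [-1, 0, 0, 0, 0, 0, 0]
    - [-1, 0, 0, 0, 0, 0, 0]
    - [-1, 0, 0, 0, 0, 0, 0]

```text
clock: 26.05
tcp_pos: [0.5209, -0.3671, 0.0405]
tool_rot: [3.115, -0.406, 0.0]
contact_force: [0.1, 0.0, -2.2]
finger_gap: 0.0424
gripper_force: 61.3
```

Call:
arm_command:
  increments:
    - [-1, 0, 0, 1, 0, 0, 0]
    - [-1, 0, 0, 0, 0, 0, 0]
    - [-1, 0, 0, 0, 0, 0, 0]

```text
clock: 26.3
tcp_pos: [0.5209, -0.3672, 0.0401]
tool_rot: [3.115, -0.406, 0.0]
contact_force: [-1.9, 1.1, 4.5]
finger_gap: 0.0422
gripper_force: 62.0
```

Contact at the expected height (0.0401). Releasing and lifting away.

Call:
arm_command:
  increments:
    - [0, 0, 0, 0, 0, 0, 0]
    - [1, 0, 0, 0, 0, 0, 0]
    - [1, 0, 0, 0, 0, 0, 0]
    - [1, 0, 0, 0, 0, 0, 0]
    - [1, 0, 0, 0, 0, 0, 0]

```text
clock: 26.72
tcp_pos: [0.5209, -0.3671, 0.0393]
tool_rot: [-3.115, 0.406, 0.0]
contact_force: [-1.0, 0.6, 0.6]
finger_gap: 0.0854
gripper_force: 0.0
```

Call:
arm_command:
  increments:
    - [1, 0, 0, -20, 0, 0, 0]
    - [1, 0, 0, -38, 0, 0, 0]
    - [1, 0, 0, -38, 0, 0, 0]
    - [1, 0, 0, -38, 0, 0, 0]
    - [1, 0, 0, -38, 0, 0, 0]

```text
clock: 27.13
tcp_pos: [0.5205, -0.367, 0.2131]
tool_rot: [-3.115, 0.406, 0.001]
contact_force: [0.9, -0.4, 0.1]
finger_gap: 0.0855
gripper_force: 0.0
```

```bash
python3 - <<'E'
from h import *
go(.4477,.3328,.22)
c=cams.read_camera('scene'); a=c['image'][70:190,140:280,::-1]
cv2.imwrite('pics/s6.png',cv2.resize(a,None,fx=4,fy=4))
E
```

```text
t 27.13 tcp [ 0.5205 -0.367   0.2131] x [ 0.967 -0.256 -0.   ] y [-0.256 -0.967 -0.   ] z [-0.  0. -1.] j [ 0.56  0.74 -0.04  1.57  0.04  0.83 -1.32] gap 0.0855
yaw -104.8 shift mm [-249.7 -657.7   -6.8] rows 18.0
```

View pics/s6.png

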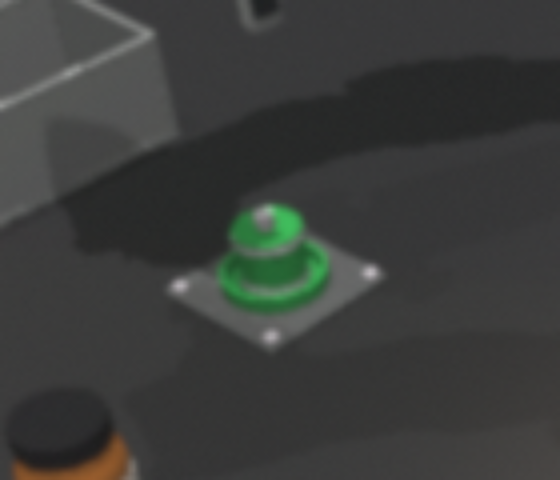

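The capsule sits upright in the cup at crop (267,245). Next I return the bottles, starting with yellow.

Call:
arm_command:
  increments:
    - [1, -8, -31, -2, 0, 0, 0]
    - [1, -10, -38, -2, 0, 0, 0]
    - [1, -10, -38, -1, 0, 0, 0]
    - [1, -10, -38, -1, 0, 0, 0]
    - [1, -10, -38, 0, 0, 0, 0]

```text
clock: 27.6
tcp_pos: [0.5212, -0.1764, 0.2175]
tool_rot: [3.115, -0.407, 0.001]
contact_force: [0.9, 0.7, -0.2]
finger_gap: 0.0854
gripper_force: 0.0
```

Call:
arm_command:
  increments:
    - [1, -10, -38, 0, 0, 0, 0]
    - [1, -10, -38, 0, 0, 0, 0]
    - [1, -10, -38, 0, 0, 0, 0]
    - [1, -10, -38, 0, 0, 0, 0]
    - [1, -10, -38, 0, 0, 0, 0]

```text
clock: 28.02
tcp_pos: [0.5215, 0.0204, 0.2174]
tool_rot: [3.115, -0.406, 0.0]
contact_force: [0.6, -0.5, 0.2]
finger_gap: 0.0857
gripper_force: 0.0
```

Call:
arm_command:
  increments:
    - [1, -10, -38, 0, 0, 0, 0]
    - [1, -10, -38, 0, 0, 0, 0]
    - [1, -10, -38, 0, 0, 0, 0]
    - [1, -10, -38, 0, 0, 0, 0]
    - [1, -10, -38, 0, 0, 0, 0]

```text
clock: 28.43
tcp_pos: [0.5218, 0.217, 0.2173]
tool_rot: [3.115, -0.406, 0.0]
contact_force: [0.7, -0.1, 0.2]
finger_gap: 0.0854
gripper_force: 0.0
```

Call:
arm_command:
  increments:
    - [1, -11, -38, 0, 0, 0, 0]
    - [1, -12, -38, 0, 0, 0, 0]
    - [1, -10, -38, 0, 0, 0, 0]
    - [1, 0, 0, 0, 0, 0, 0]
    - [1, 0, 0, 0, 0, 0, 0]

```text
clock: 28.85
tcp_pos: [0.5181, 0.3374, 0.2168]
tool_rot: [-3.115, 0.396, 0.001]
contact_force: [-0.2, -1.2, 0.4]
finger_gap: 0.085
gripper_force: 0.0
```

Call:
arm_command:
  increments:
    - [1, 0, 0, 0, 0, 0, 0]
    - [1, 0, 0, 0, 0, 0, 0]

```text
clock: 29.02
tcp_pos: [0.5199, 0.3315, 0.2173]
tool_rot: [3.113, -0.409, 0.0]
contact_force: [0.4, 0.3, 0.2]
finger_gap: 0.0854
gripper_force: 0.0
```

```bash
python3 -c "
from h import *
go(.5178,.3374,.077)"
```

```text
t 29.02 tcp [0.5199 0.3315 0.2173] x [ 0.966 -0.259  0.   ] y [-0.259 -0.966  0.002] z [-0.    -0.002 -1.   ] j [-0.69  0.72  0.09  1.63 -0.08  0.8  -2.4 ] gap 0.0854
yaw -105.0 shift mm [ -3.6  -5.4 140.2] rows 4.0
```

Call:
arm_command:
  increments:
    - [1, -2, -3, 10, 0, 0, 0]
    - [1, 0, 0, 20, 0, 0, 0]
    - [1, 0, 0, 20, 0, 0, 0]
    - [1, 0, 0, 0, 0, 0, 0]
    - [1, 0, 0, 0, 0, 0, 0]

```text
clock: 29.43
tcp_pos: [0.5177, 0.3357, 0.1664]
tool_rot: [3.113, -0.408, -0.003]
contact_force: [1.1, 0.2, 0.4]
finger_gap: 0.0852
gripper_force: 0.0
```

```bash
python3 -c "
from h import *
go(.5178,.3374,.077)"
```

```text
t 29.43 tcp [0.5177 0.3357 0.1664] x [ 0.966 -0.258 -0.002] y [-0.258 -0.966  0.003] z [-0.002 -0.002 -1.   ] j [-0.69  0.78  0.07  1.67 -0.08  0.69 -2.41] gap 0.0852
yaw -104.9 shift mm [-0.2 -1.9 89.4] rows 3.0
```

Call:
arm_command:
  increments:
    - [1, 0, -1, 30, 0, 0, 0]
    - [1, 0, 0, 30, 0, 0, 0]
    - [1, 0, 0, 28, 0, 0, 0]
    - [1, 0, 0, 0, 0, 0, 0]

```text
clock: 29.77
tcp_pos: [0.5162, 0.3362, 0.0758]
tool_rot: [3.11, -0.406, -0.009]
contact_force: [-1.0, -0.5, -0.2]
finger_gap: 0.0858
gripper_force: 0.0
```

Call:
arm_command:
  increments:
    - [0.3, 0, 0, 0, 0, 0, 0]
    - [0.1, 0, 0, 0, 0, 0, 0]
    - [-0.2, 0, 0, 0, 0, 0, 0]
    - [-0.5, 0, 0, 0, 0, 0, 0]
    - [-1, 0, 0, 0, 0, 0, 0]

```text
clock: 30.18
tcp_pos: [0.52, 0.3386, 0.0821]
tool_rot: [-3.113, 0.406, -0.005]
contact_force: [-1.0, -1.0, 6.0]
finger_gap: 0.0425
gripper_force: 60.3
```

Call:
arm_command:
  increments:
    - [-1, 0, 0, 0, 0, 0, 0]
    - [-1, 0, 0, 0, 0, 0, 0]
    - [-1, 0, 0, 0, 0, 0, 0]
    - [-1, 0, 0, 0, 0, 0, 0]

```text
clock: 30.52
tcp_pos: [0.52, 0.3386, 0.0821]
tool_rot: [-3.113, 0.406, -0.005]
contact_force: [0.3, -0.7, 5.3]
finger_gap: 0.0426
gripper_force: 60.3
```

Call:
arm_command:
  increments:
    - [-1, 0, 0, -15, 0, 0, 0]
    - [-1, 0, 0, -30, 0, 0, 0]
    - [-1, 0, 0, -35, 0, 0, 0]
    - [-1, 0, 0, -35, 0, 0, 0]
    - [-1, 0, 0, -26, 0, 0, 0]

```text
clock: 30.93
tcp_pos: [0.5194, 0.3384, 0.2246]
tool_rot: [-3.112, 0.406, -0.005]
contact_force: [1.2, -0.3, -2.1]
finger_gap: 0.0422
gripper_force: 61.5
```

```bash
python3 -c "
from h import *
go(.592,-.0145,.22)"
```

```text
t 30.93 tcp [0.5194 0.3384 0.2246] x [ 0.967 -0.257  0.003] y [-0.257 -0.967 -0.003] z [ 0.004  0.002 -1.   ] j [-0.7   0.71  0.09  1.62 -0.08  0.81 -2.41] gap 0.0422
yaw -104.9 shift mm [160.7 322.4   4. ] rows 10.0
```

Call:
arm_command:
  increments:
    - [-1, 7, 14, 0, 0, 0, 0]
    - [-1, 14, 28, 0, 0, 0, 0]
    - [-1, 14, 28, 0, 0, 0, 0]
    - [-1, 14, 28, 0, 0, 0, 0]
    - [-1, 14, 28, 0, 0, 0, 0]

```text
clock: 31.35
tcp_pos: [0.5468, 0.1978, 0.2207]
tool_rot: [3.115, -0.406, 0.0]
contact_force: [0.8, 0.3, -1.8]
finger_gap: 0.0423
gripper_force: 61.6
```

Call:
arm_command:
  increments:
    - [-1, 14, 28, 0, 0, 0, 0]
    - [-1, 14, 28, 0, 0, 0, 0]
    - [-1, 14, 28, 0, 0, 0, 0]
    - [-1, 14, 28, 0, 0, 0, 0]
    - [-1, 14, 28, 0, 0, 0, 0]

```text
clock: 31.77
tcp_pos: [0.5784, 0.0445, 0.2206]
tool_rot: [3.115, -0.407, -0.001]
contact_force: [0.8, -0.4, -1.3]
finger_gap: 0.0421
gripper_force: 61.6
```

Call:
arm_command:
  increments:
    - [-1, 14, 28, 0, 0, 0, 0]
    - [-1, 13, 27, 0, 0, 0, 0]
    - [-1, 0, 0, 10, 0, 0, 0]
    - [-1, 0, 0, 20, 0, 0, 0]
    - [-1, 0, 0, 20, 0, 0, 0]

```text
clock: 32.18
tcp_pos: [0.5911, -0.0148, 0.1706]
tool_rot: [3.115, -0.41, 0.003]
contact_force: [-0.3, 0.3, -2.9]
finger_gap: 0.0423
gripper_force: 61.7
```

Call:
arm_command:
  increments:
    - [-1, 0, 0, 20, 0, 0, 0]
    - [-1, 0, 0, 20, 0, 0, 0]
    - [-1, 0, 0, 20, 0, 0, 0]
    - [-1, 0, 0, 10, 0, 0, 0]
    - [-1, 0, 0, 0, 0, 0, 0]

```text
clock: 32.6
tcp_pos: [0.5888, -0.0136, 0.0984]
tool_rot: [3.114, -0.406, -0.008]
contact_force: [-0.0, -0.1, -2.7]
finger_gap: 0.0422
gripper_force: 61.6
```

Call:
arm_command:
  increments:
    - [-1, 0, 0, 0, 0, 0, 0]
    - [-1, 0, 0, 0, 0, 0, 0]
    - [-1, 0, 0, 0, 0, 0, 0]

```text
clock: 32.85
tcp_pos: [0.5919, -0.0134, 0.1019]
tool_rot: [-3.115, 0.406, -0.004]
contact_force: [0.3, 0.9, -2.8]
finger_gap: 0.0426
gripper_force: 61.6
```

```bash
python3 -c "
from h import *
go(.592,-.0145,.0851)"
```

```text
t 32.85 tcp [ 0.5919 -0.0134  0.1019] x [ 0.967 -0.256  0.003] y [-0.256 -0.967 -0.001] z [ 0.003 -0.    -1.   ] j [-0.06  0.85  0.01  1.79 -0.02  0.5  -1.87] gap 0.0426
yaw -104.9 shift mm [ 0.4  1.  16.8] rows 1.0
```

Call:
arm_command:
  increments:
    - [-1, 0, 1, 6, 0, 0, 0]
    - [-1, 0, 0, 5, 0, 0, 0]
    - [-1, 0, 0, 2, 0, 0, 0]
    - [-1, 0, 0, 0, 0, 0, 0]
    - [-1, 0, 0, 0, 0, 0, 0]

```text
clock: 33.27
tcp_pos: [0.5905, -0.0142, 0.0872]
tool_rot: [3.115, -0.406, -0.001]
contact_force: [1.1, -0.3, -1.4]
finger_gap: 0.0423
gripper_force: 61.6
```

Call:
arm_command:
  increments:
    - [-1, 0, 0, 1, 0, 0, 0]
    - [-1, 0, 0, 0, 0, 0, 0]
    - [-1, 0, 0, 0, 0, 0, 0]

```text
clock: 33.52
tcp_pos: [0.5907, -0.0142, 0.0865]
tool_rot: [3.115, -0.406, 0.0]
contact_force: [-0.3, 0.7, -1.5]
finger_gap: 0.0421
gripper_force: 61.6
```

Call:
arm_command:
  increments:
    - [-1, 0, 0, 1.2, 0, 0, 0]
    - [-1, 0, 0, 0, 0, 0, 0]
    - [-1, 0, 0, 0, 0, 0, 0]

```text
clock: 33.77
tcp_pos: [0.5906, -0.0142, 0.0853]
tool_rot: [3.115, -0.406, 0.0]
contact_force: [0.5, -1.3, -2.6]
finger_gap: 0.0423
gripper_force: 61.6
```

Call:
arm_command:
  increments:
    - [-1, 0, 0, 0.8, 0, 0, 0]
    - [-1, 0, 0, 0, 0, 0, 0]
    - [-1, 0, 0, 0, 0, 0, 0]

```text
clock: 34.02
tcp_pos: [0.5908, -0.0143, 0.0851]
tool_rot: [3.115, -0.406, 0.001]
contact_force: [-1.6, -0.7, 4.9]
finger_gap: 0.0425
gripper_force: 62.4
```

Call:
arm_command:
  increments:
    - [0, 0, 0, 0, 0, 0, 0]
    - [1, 0, 0, 0, 0, 0, 0]
    - [1, 0, 0, 0, 0, 0, 0]
    - [1, 0, 0, 0, 0, 0, 0]
    - [1, 0, 0, 0, 0, 0, 0]

```text
clock: 34.43
tcp_pos: [0.5907, -0.0142, 0.0844]
tool_rot: [3.115, -0.406, 0.0]
contact_force: [0.0, -0.1, -0.2]
finger_gap: 0.0853
gripper_force: 0.0
```

Call:
arm_command:
  increments:
    - [1, 0, 0, -20, 0, 0, 0]
    - [1, 0, 0, -33, 0, 0, 0]
    - [1, 0, 0, -33, 0, 0, 0]
    - [1, 0, 0, -33, 0, 0, 0]
    - [1, 0, 0, -18, 0, 0, 0]

```text
clock: 34.85
tcp_pos: [0.5922, -0.0144, 0.2251]
tool_rot: [-3.115, 0.406, -0.008]
contact_force: [1.0, 1.3, 0.6]
finger_gap: 0.0852
gripper_force: 0.0
```

Call:
arm_command:
  increments:
    - [1, -10, -14, 0, 0, 0, 0]
    - [1, -21, -27, 0, 0, 0, 0]
    - [1, -21, -27, 0, 0, 0, 0]
    - [1, -21, -27, 0, 0, 0, 0]
    - [1, -21, -27, 0, 0, 0, 0]

```text
clock: 35.27
tcp_pos: [0.5303, 0.129, 0.2215]
tool_rot: [-3.115, 0.407, -0.0]
contact_force: [-0.2, -0.1, 0.2]
finger_gap: 0.0858
gripper_force: 0.0
```

Call:
arm_command:
  increments:
    - [1, -21, -28, 0, 0, 0, 0]
    - [1, -21, -28, 0, 0, 0, 0]
    - [1, -21, -28, 0, 0, 0, 0]
    - [1, -21, -28, 0, 0, 0, 0]
    - [1, -21, -28, 0, 0, 0, 0]

```text
clock: 35.68
tcp_pos: [0.4645, 0.2915, 0.2215]
tool_rot: [3.115, -0.406, 0.0]
contact_force: [-0.3, -0.4, 0.1]
finger_gap: 0.0854
gripper_force: 0.0
```

Call:
arm_command:
  increments:
    - [1, -18, -24, 0, 0, 0, 0]
    - [1, -9, -12, 0, 0, 0, 0]
    - [1, 0, 0, 10, 0, 0, 0]
    - [1, 0, 0, 20, 0, 0, 0]
    - [1, 0, 0, 15, 0, 0, 0]

```text
clock: 36.1
tcp_pos: [0.4488, 0.3306, 0.1753]
tool_rot: [3.114, -0.406, 0.001]
contact_force: [-0.7, 0.1, 0.4]
finger_gap: 0.0854
gripper_force: 0.0
```

Call:
arm_command:
  increments:
    - [1, 0, 0, 0, 0, 0, 0]
    - [1, 0, 0, 0, 0, 0, 0]
    - [1, 0, 0, 0, 0, 0, 0]

```text
clock: 36.35
tcp_pos: [0.4494, 0.331, 0.1769]
tool_rot: [3.115, -0.408, 0.001]
contact_force: [-0.4, 0.4, 1.1]
finger_gap: 0.0856
gripper_force: 0.0
```

```bash
python3 - <<'E'
from h import *
go(.4477,.3328,.077)
t=cams.read_camera('top'); cv2.imwrite('pics/t7.png',cv2.resize(t['image'][130:290,130:380,::-1],None,fx=3,fy=3))
E
```

```text
t 36.35 tcp [0.4494 0.331  0.1769] x [ 0.966 -0.258  0.001] y [-0.258 -0.966 -0.   ] z [ 0.001 -0.    -1.   ] j [-0.77  0.7   0.08  1.85 -0.09  0.59 -2.46] gap 0.0856
yaw -104.9 shift mm [-2.1 -1.3 99.9] rows 3.0
```

View pics/t7.png

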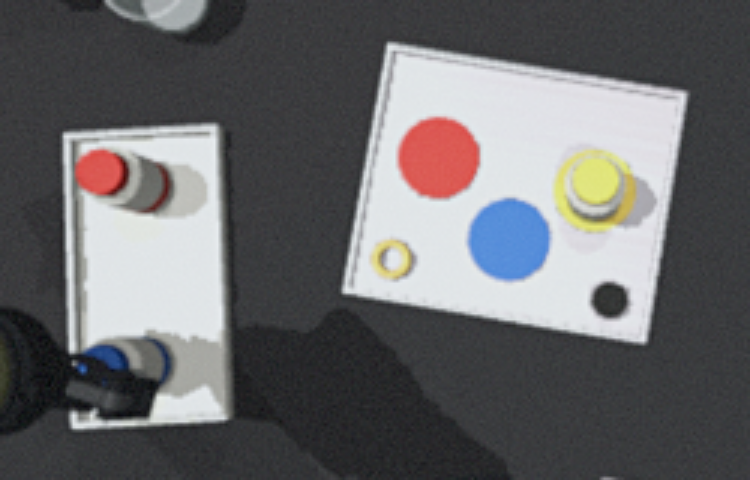

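Yellow stands well inside its disc (crop (597,185)), and the gripper is over blue at (110,370).

Call:
arm_command:
  increments:
    - [1, -1.5, -1, 30, 0, 0, 0]
    - [1, 0, 0, 30, 0, 0, 0]
    - [1, 0, 0, 30, 0, 0, 0]
    - [1, 0, 0, 10, 0, 0, 0]
    - [1, 0, 0, 0, 0, 0, 0]

```text
clock: 36.82
tcp_pos: [0.4466, 0.3322, 0.075]
tool_rot: [3.113, -0.406, -0.004]
contact_force: [1.0, -0.4, 0.3]
finger_gap: 0.0854
gripper_force: 0.0
```

Call:
arm_command:
  increments:
    - [0.3, 0, 0, 0, 0, 0, 0]
    - [0.1, 0, 0, 0, 0, 0, 0]
    - [-0.2, 0, 0, 0, 0, 0, 0]
    - [-0.5, 0, 0, 0, 0, 0, 0]
    - [-1, 0, 0, 0, 0, 0, 0]

```text
clock: 37.23
tcp_pos: [0.4483, 0.3336, 0.0784]
tool_rot: [-3.113, 0.406, -0.004]
contact_force: [-1.0, -0.3, 6.8]
finger_gap: 0.0426
gripper_force: 60.2
```

Call:
arm_command:
  increments:
    - [-1, 0, 0, 0, 0, 0, 0]
    - [-1, 0, 0, 0, 0, 0, 0]
    - [-1, 0, 0, 0, 0, 0, 0]
    - [-1, 0, 0, 0, 0, 0, 0]

```text
clock: 37.57
tcp_pos: [0.4483, 0.3337, 0.0784]
tool_rot: [-3.113, 0.406, -0.004]
contact_force: [-0.6, -0.8, 6.5]
finger_gap: 0.0427
gripper_force: 60.2
```

Call:
arm_command:
  increments:
    - [-1, 0, 0, -15, 0, 0, 0]
    - [-1, 0, 0, -30, 0, 0, 0]
    - [-1, 0, 0, -35, 0, 0, 0]
    - [-1, 0, 0, -35, 0, 0, 0]
    - [-1, 0, 0, -26, 0, 0, 0]

```text
clock: 37.98
tcp_pos: [0.4479, 0.3334, 0.221]
tool_rot: [-3.113, 0.406, -0.004]
contact_force: [-0.5, 0.9, -1.7]
finger_gap: 0.0427
gripper_force: 61.3
```

```bash
python3 -c "
from h import *
go(.551,.0525,.22)"
```

```text
t 37.98 tcp [0.4479 0.3334 0.221 ] x [ 0.967 -0.257  0.002] y [-0.257 -0.967 -0.003] z [ 0.003  0.002 -1.   ] j [-0.78  0.64  0.09  1.81 -0.09  0.69 -2.47] gap 0.0427
yaw -104.9 shift mm [171.7 245.    0.7] rows 8.0
```

Call:
arm_command:
  increments:
    - [-1, 8, 12, 0, 0, 0, 0]
    - [-1, 17, 24, 0, 0, 0, 0]
    - [-1, 17, 24, 0, 0, 0, 0]
    - [-1, 17, 24, 0, 0, 0, 0]
    - [-1, 17, 24, 0, 0, 0, 0]

```text
clock: 38.4
tcp_pos: [0.4933, 0.2079, 0.2184]
tool_rot: [-3.115, 0.405, -0.001]
contact_force: [0.8, 0.3, -1.8]
finger_gap: 0.0425
gripper_force: 61.4
```

Call:
arm_command:
  increments:
    - [-1, 17, 24, 0, 0, 0, 0]
    - [-1, 17, 24, 0, 0, 0, 0]
    - [-1, 17, 24, 0, 0, 0, 0]
    - [-1, 17, 25, 0, 0, 0, 0]
    - [-1, 18, 26, 0, 0, 0, 0]

```text
clock: 38.82
tcp_pos: [0.5448, 0.0672, 0.2183]
tool_rot: [-3.115, 0.405, -0.001]
contact_force: [0.6, 1.5, -1.8]
finger_gap: 0.0423
gripper_force: 61.4
```

Call:
arm_command:
  increments:
    - [-1, 9, 13, 0, 0, 0, 0]
    - [-1, 0, 0, 0, 0, 0, 0]
    - [-1, 0, 0, 10, 0, 0, 0]
    - [-1, 0, 0, 20, 0, 0, 0]
    - [-1, 0, 0, 20, 0, 0, 0]

```text
clock: 39.23
tcp_pos: [0.5501, 0.0555, 0.1673]
tool_rot: [-3.114, 0.402, -0.002]
contact_force: [0.5, -0.2, -2.5]
finger_gap: 0.0425
gripper_force: 61.4
```

Call:
arm_command:
  increments:
    - [-1, 0, 0, 20, 0, 0, 0]
    - [-1, 0, 0, 20, 0, 0, 0]
    - [-1, 0, 0, 20, 0, 0, 0]
    - [-1, 0, 0, 10, 0, 0, 0]
    - [-1, 0, 0, 0, 0, 0, 0]

```text
clock: 39.65
tcp_pos: [0.548, 0.0549, 0.0953]
tool_rot: [3.115, -0.402, -0.008]
contact_force: [0.4, -0.1, -2.6]
finger_gap: 0.0423
gripper_force: 61.4
```

Call:
arm_command:
  increments:
    - [-1, 0, 0, 0, 0, 0, 0]
    - [-1, 0, 0, 0, 0, 0, 0]
    - [-1, 0, 0, 0, 0, 0, 0]

```text
clock: 39.9
tcp_pos: [0.551, 0.0538, 0.0987]
tool_rot: [-3.115, 0.405, -0.004]
contact_force: [-0.3, 0.3, -1.9]
finger_gap: 0.0429
gripper_force: 61.4
```

```bash
python3 -c "
from h import *
go(.5515,.0523,.0814)"
```

```text
t 39.9 tcp [0.551  0.0538 0.0987] x [ 0.967 -0.256  0.002] y [-0.256 -0.967 -0.001] z [ 0.002  0.    -1.   ] j [-0.19  0.82  0.02  1.91 -0.03  0.41 -1.98] gap 0.0429
yaw -104.8 shift mm [ 0.9  1.3 17.3] rows 1.0
```

Call:
arm_command:
  increments:
    - [-1, 1, 1, 7, 0, 0, 0]
    - [-1, 0, 0, 6, 0, 0, 0]
    - [-1, 0, 0, 2, 0, 0, 0]
    - [-1, 0, 0, 0, 0, 0, 0]
    - [-1, 0, 0, 0, 0, 0, 0]

```text
clock: 40.32
tcp_pos: [0.5507, 0.0521, 0.0822]
tool_rot: [3.115, -0.406, -0.001]
contact_force: [-0.7, 0.0, -1.7]
finger_gap: 0.0427
gripper_force: 61.4
```

Call:
arm_command:
  increments:
    - [-1, 0, 0, 0.8, 0, 0, 0]
    - [-1, 0, 0, 0, 0, 0, 0]
    - [-1, 0, 0, 0, 0, 0, 0]

```text
clock: 40.57
tcp_pos: [0.5509, 0.0522, 0.0818]
tool_rot: [-3.115, 0.406, -0.0]
contact_force: [-1.3, -0.1, -2.9]
finger_gap: 0.0427
gripper_force: 61.4
```

Call:
arm_command:
  increments:
    - [-1, 0, 0, 1, 0, 0, 0]
    - [-1, 0, 0, 0, 0, 0, 0]
    - [-1, 0, 0, 0, 0, 0, 0]

```text
clock: 40.82
tcp_pos: [0.551, 0.0521, 0.0814]
tool_rot: [-3.115, 0.406, -0.001]
contact_force: [-1.0, -0.5, 4.9]
finger_gap: 0.0426
gripper_force: 62.1
```

Call:
arm_command:
  increments:
    - [0, 0, 0, 0, 0, 0, 0]
    - [1, 0, 0, 0, 0, 0, 0]
    - [1, 0, 0, 0, 0, 0, 0]
    - [1, 0, 0, 0, 0, 0, 0]
    - [1, 0, 0, 0, 0, 0, 0]

```text
clock: 41.23
tcp_pos: [0.5509, 0.0522, 0.0806]
tool_rot: [3.115, -0.406, 0.0]
contact_force: [-0.0, 0.5, 0.4]
finger_gap: 0.0853
gripper_force: 0.0
```

Call:
arm_command:
  increments:
    - [1, 0, 0, -20, 0, 0, 0]
    - [1, 0, 0, -33, 0, 0, 0]
    - [1, 0, 0, -33, 0, 0, -0.1]
    - [1, 0, 0, -33, 0, 0, -0.12]
    - [1, 0, 0, -20, 0, 0, -0.12]

```text
clock: 41.65
tcp_pos: [0.552, 0.0522, 0.2229]
tool_rot: [3.138, 0.136, 0.006]
contact_force: [0.9, 0.4, 0.8]
finger_gap: 0.085
gripper_force: 0.0
```

Call:
arm_command:
  increments:
    - [1, 0, 0, 0, 0, 0, -0.12]
    - [1, 0, 0, 0, 0, 0, -0.12]
    - [1, 0, 0, 0, 0, 0, -0.12]
    - [1, 0, 0, 0, 0, 0, -0.12]
    - [1, 0, 0, 0, 0, 0, -0.12]

```text
clock: 42.07
tcp_pos: [0.5507, 0.052, 0.2197]
tool_rot: [2.958, 1.057, -0.0]
contact_force: [1.5, 0.5, -0.6]
finger_gap: 0.0856
gripper_force: 0.0
```

```bash
python3 -c "
from h import *
go(.5868,.3405,.22)"
```

```text
t 42.07 tcp [0.5507 0.052  0.2197] x [ 0.773  0.634 -0.   ] y [ 0.634 -0.773  0.   ] z [-0. -0. -1.] j [-0.02  0.64 -0.26  1.82  0.24  0.72 -1.29] gap 0.0856
yaw -50.7 shift mm [ 210.8 -200.2   -0.4] rows 8.0
```

Call:
arm_command:
  increments:
    - [1, 14, -13, 0, 0, 0, 0]
    - [1, 24, -23, 0, 0, 0, 0]
    - [1, 24, -23, 0, 0, 0, 0]
    - [1, 24, -23, 0, 0, 0, 0]
    - [1, 24, -23, 0, 0, 0, 0]

```text
clock: 42.48
tcp_pos: [0.5701, 0.2043, 0.2195]
tool_rot: [2.961, 1.048, -0.001]
contact_force: [1.1, 0.8, -0.3]
finger_gap: 0.0856
gripper_force: 0.0
```

Call:
arm_command:
  increments:
    - [1, 24, -23, 0, 0, 0, 0]
    - [1, 24, -23, 0, 0, 0, 0]
    - [1, 24, -23, 0, 0, 0, 0]
    - [1, 19, -18, 0, 0, 0, 0]
    - [1, 10, -8, 0, 0, 0, 0]

```text
clock: 42.9
tcp_pos: [0.5874, 0.3459, 0.2193]
tool_rot: [-2.955, -1.055, -0.001]
contact_force: [-0.0, 0.4, -0.2]
finger_gap: 0.0859
gripper_force: 0.0
```

Call:
arm_command:
  increments:
    - [1, 0, 0, 10, 0, 0, 0]
    - [1, 0, 0, 20, 0, 0, 0]
    - [1, 0, 0, 15, 0, 0, 0]
    - [1, 0, 0, 0, 0, 0, 0]
    - [1, 0, 0, 0, 0, 0, 0]

```text
clock: 43.32
tcp_pos: [0.5884, 0.3382, 0.1733]
tool_rot: [2.96, 1.046, -0.005]
contact_force: [-0.6, -0.1, 0.8]
finger_gap: 0.0854
gripper_force: 0.0
```

Call:
arm_command:
  increments:
    - [1, 0, 0, 0, 0, 0, 0]
    - [1, 0, 0, 0, 0, 0, 0]

```text
clock: 43.48
tcp_pos: [0.5897, 0.3402, 0.1758]
tool_rot: [-2.962, -1.048, -0.003]
contact_force: [-0.3, -0.4, -0.4]
finger_gap: 0.0853
gripper_force: 0.0
```

```bash
python3 -c "
from h import *
go(.5868,.3405,.077)"
```

```text
t 43.48 tcp [0.5897 0.3402 0.1758] x [0.778 0.629 0.002] y [ 0.629 -0.778  0.   ] z [ 0.002  0.001 -1.   ] j [-0.49  0.85 -0.21  1.45  0.21  0.86 -1.65] gap 0.0853
yaw -51.0 shift mm [-2.2 -2.1 98.8] rows 3.0
```

Call:
arm_command:
  increments:
    - [1, -1.5, -1.5, 30, 0, 0, 0]
    - [1, 0, 0, 30, 0, 0, 0]
    - [1, 0, 0, 30, 0, 0, 0]
    - [1, 0, 0, 8, 0, 0, 0]
    - [1, 0, 0, 0, 0, 0, 0]

```text
clock: 43.9
tcp_pos: [0.5856, 0.3396, 0.0749]
tool_rot: [2.96, 1.049, -0.006]
contact_force: [0.6, 0.8, 0.5]
finger_gap: 0.0855
gripper_force: 0.0
```

Call:
arm_command:
  increments:
    - [0.3, 0, 0, 0, 0, 0, 0]
    - [0.1, 0, 0, 0, 0, 0, 0]
    - [-0.2, 0, 0, 0, 0, 0, 0]
    - [-0.5, 0, 0, 0, 0, 0, 0]
    - [-1, 0, 0, 0, 0, 0, 0]

```text
clock: 44.32
tcp_pos: [0.5879, 0.3416, 0.0791]
tool_rot: [-2.96, -1.048, -0.006]
contact_force: [-0.9, -1.2, 4.6]
finger_gap: 0.0423
gripper_force: 60.4
```

Call:
arm_command:
  increments:
    - [-1, 0, 0, 0, 0, 0, 0]
    - [-1, 0, 0, 0, 0, 0, 0]
    - [-1, 0, 0, 0, 0, 0, 0]
    - [-1, 0, 0, 0, 0, 0, 0]

```text
clock: 44.65
tcp_pos: [0.588, 0.3416, 0.0791]
tool_rot: [-2.96, -1.049, -0.006]
contact_force: [-0.0, 0.3, 5.3]
finger_gap: 0.0426
gripper_force: 60.4
```

Call:
arm_command:
  increments:
    - [-1, 0, 0, -15, 0, 0, 0]
    - [-1, 0, 0, -30, 0, 0, 0]
    - [-1, 0, 0, -35, 0, 0, 0]
    - [-1, 0, 0, -35, 0, 0, 0]
    - [-1, 0, 0, -26, 0, 0, 0]

```text
clock: 45.07
tcp_pos: [0.5875, 0.3411, 0.2222]
tool_rot: [-2.96, -1.048, -0.006]
contact_force: [1.0, 0.5, -2.1]
finger_gap: 0.0422
gripper_force: 61.4
```

```bash
python3 -c "
from h import *
go(.616,.1095,.22)"
```

```text
t 45.07 tcp [0.5875 0.3411 0.2222] x [0.777 0.629 0.004] y [ 0.629 -0.777  0.   ] z [ 0.003  0.002 -1.   ] j [-0.48  0.8  -0.22  1.42  0.19  0.95 -1.64] gap 0.0422
yaw -51.0 shift mm [-123.6  197.9    1.8] rows 6.0
```

Release height on the disc should be 0.0821.

Call:
arm_command:
  increments:
    - [-1, -8, 13, 0, 0, 0, 0]
    - [-1, -15, 25, 0, 0, 0, 0]
    - [-1, -15, 25, 0, 0, 0, 0]
    - [-1, -15, 25, 0, 0, 0, 0]
    - [-1, -15, 25, 0, 0, 0, 0]

```text
clock: 45.48
tcp_pos: [0.6047, 0.2079, 0.2182]
tool_rot: [2.961, 1.049, -0.001]
contact_force: [-0.5, 0.4, -2.0]
finger_gap: 0.0428
gripper_force: 61.4
```

Call:
arm_command:
  increments:
    - [-1, -15, 25, 0, 0, 0, 0]
    - [-1, -15, 25, 0, 0, 0, 0]
    - [-1, -15, 22, 0, 0, 0, 0]
    - [-1, -10, 13, 0, 0, 0, 0]
    - [-1, 0, 0, 0, 0, 0, 0]

```text
clock: 45.9
tcp_pos: [0.616, 0.1015, 0.2179]
tool_rot: [2.961, 1.035, -0.004]
contact_force: [0.1, -1.0, -1.3]
finger_gap: 0.0427
gripper_force: 61.5
```

Call:
arm_command:
  increments:
    - [-1, 0, 0, 10, 0, 0, 0]
    - [-1, 0, 0, 20, 0, 0, 0]
    - [-1, 0, 0, 30, 0, 0, 0]
    - [-1, 0, 0, 30, 0, 0, 0]
    - [-1, 0, 0, 20, 0, 0, 0]

```text
clock: 46.32
tcp_pos: [0.6138, 0.1111, 0.1048]
tool_rot: [-2.958, -1.052, 0.005]
contact_force: [-0.9, -0.3, -2.1]
finger_gap: 0.0424
gripper_force: 61.4
```

Call:
arm_command:
  increments:
    - [-1, 0, 0, 10, 0, 0, 0]
    - [-1, 0, 0, 0, 0, 0, 0]
    - [-1, 0, 0, 0, 0, 0, 0]
    - [-1, 0, 0, 0, 0, 0, 0]

```text
clock: 46.65
tcp_pos: [0.6169, 0.1103, 0.0991]
tool_rot: [-2.961, -1.05, -0.005]
contact_force: [0.6, -0.1, -1.0]
finger_gap: 0.0422
gripper_force: 61.4
```

```bash
python3 -c "
from h import *
go(.616,.1095,.0821)"
```

```text
t 46.65 tcp [0.6169 0.1103 0.0991] x [0.777 0.63  0.003] y [ 0.63  -0.777  0.001] z [ 0.003  0.001 -1.   ] j [-0.14  0.89 -0.2   1.67  0.28  0.6  -1.39] gap 0.0422
yaw -51.0 shift mm [-1.2  0.1 17. ] rows 1.0
```

Call:
arm_command:
  increments:
    - [-1, 0, 0, 7, 0, 0, 0]
    - [-1, 0, 0, 6, 0, 0, 0]
    - [-1, 0, 0, 1.5, 0, 0, 0]
    - [-1, 0, 0, 0, 0, 0, 0]
    - [-1, 0, 0, 0, 0, 0, 0]

```text
clock: 47.07
tcp_pos: [0.6158, 0.1093, 0.0832]
tool_rot: [2.961, 1.049, -0.0]
contact_force: [0.4, 0.6, -2.2]
finger_gap: 0.0422
gripper_force: 61.4
```

Call:
arm_command:
  increments:
    - [-1, 0, 0, 0.8, 0, 0, 0]
    - [-1, 0, 0, 0, 0, 0, 0]
    - [-1, 0, 0, 0, 0, 0, 0]

```text
clock: 47.32
tcp_pos: [0.6159, 0.1094, 0.0825]
tool_rot: [2.961, 1.049, 0.0]
contact_force: [0.4, -0.4, -2.5]
finger_gap: 0.0425
gripper_force: 61.4
```

Call:
arm_command:
  increments:
    - [-1, 0, 0, 1, 0, 0, 0]
    - [-1, 0, 0, 0, 0, 0, 0]
    - [-1, 0, 0, 0, 0, 0, 0]

```text
clock: 47.57
tcp_pos: [0.6161, 0.1094, 0.0821]
tool_rot: [2.961, 1.049, 0.001]
contact_force: [-1.3, -0.6, 4.5]
finger_gap: 0.0425
gripper_force: 62.1
```

Call:
arm_command:
  increments:
    - [0, 0, 0, 0, 0, 0, 0]
    - [1, 0, 0, 0, 0, 0, 0]
    - [1, 0, 0, 0, 0, 0, 0]
    - [1, 0, 0, 0, 0, 0, 0]
    - [1, 0, 0, 0, 0, 0, 0]

```text
clock: 47.98
tcp_pos: [0.6158, 0.1093, 0.0812]
tool_rot: [2.961, 1.049, -0.0]
contact_force: [0.5, -0.8, 1.1]
finger_gap: 0.0855
gripper_force: 0.0
```

Call:
arm_command:
  increments:
    - [1, 0, 0, -20, 0, 0, 0]
    - [1, 0, 0, -33, 0, 0, 0]
    - [1, 0, 0, -33, 0, 0, 0]
    - [1, 0, 0, -33, 0, 0, 0]
    - [1, 0, 0, -38, 0, 0, 0]

```text
clock: 48.4
tcp_pos: [0.615, 0.1091, 0.2389]
tool_rot: [-2.961, -1.049, 0.004]
contact_force: [0.8, 0.4, -0.1]
finger_gap: 0.0852
gripper_force: 0.0
```

Call:
arm_command:
  increments:
    - [1, 20, -20, 0, 0, 0, 0]
    - [1, 25, -28, 0, 0, 0, 0]
    - [1, 25, -28, 0, 0, 0, 0]
    - [1, 25, -28, 0, 0, 0, 0]
    - [1, 20, -20, 0, 0, 0, 0]

```text
clock: 48.82
tcp_pos: [0.626, 0.2824, 0.2384]
tool_rot: [-2.957, -1.052, -0.0]
contact_force: [-0.7, -0.2, 0.2]
finger_gap: 0.0854
gripper_force: 0.0
```

Call:
arm_command:
  increments:
    - [1, 15, -20, 0, 0, 0, 0]
    - [1, 0, 0, 0, 0, 0, 0]
    - [1, 0, 0, 0, 0, 0, 0]
    - [1, 0, 0, 0, 0, 0, 0]
    - [1, 0, 0, 0, 0, 0, 0]

```text
clock: 49.23
tcp_pos: [0.6268, 0.3008, 0.2382]
tool_rot: [2.961, 1.045, -0.001]
contact_force: [-0.5, -0.4, 0.4]
finger_gap: 0.0855
gripper_force: 0.0
```

```bash
python3 - <<'E'
from h import *
state()
t=cams.read_camera('top'); s=cams.read_camera('scene')
a=cv2.resize(t['image'][130:280,230:510,::-1],(784,420)); cv2.imwrite('pics/t8.png',a)
cv2.imwrite('pics/s8.png',cv2.resize(s['image'][110:290,170:430,::-1],None,fx=3,fy=3))
E
```

```text
t 49.23 tcp [0.6268 0.3008 0.2382] x [ 0.779  0.628 -0.001] y [ 0.628 -0.779  0.002] z [ 0.    -0.002 -1.   ] j [-0.4   0.81 -0.23  1.34  0.2   1.02 -1.56] gap 0.0855
```

View pics/t8.png

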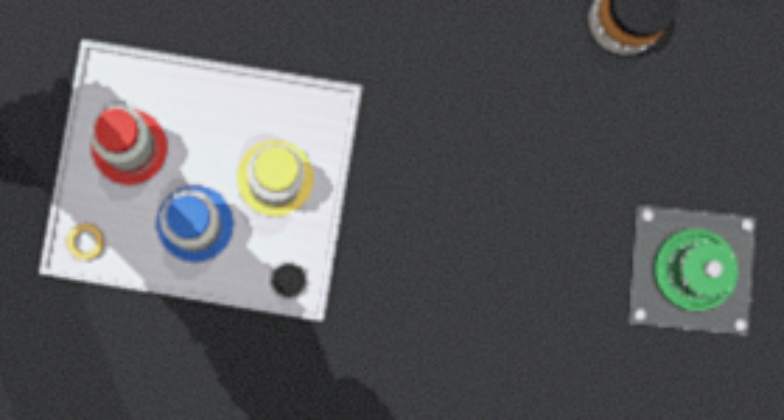

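View pics/s8.png

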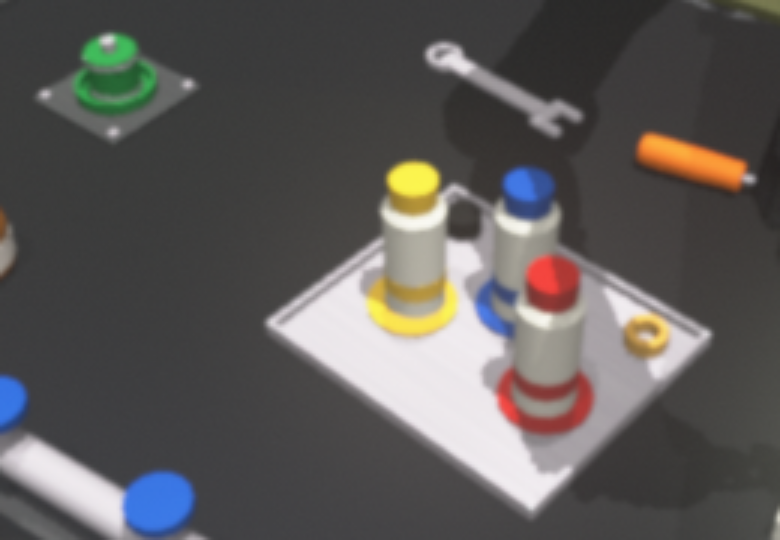

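Every bottle stands on its own disc (top crop (128,143), (195,222), (276,175)). The capsule is upright in the cup (697,270), and the gripper is clear.

```bash
python3 -c "
from cell import finish_job
print(finish_job())"
```

```text
the job is handed in; nothing more can be done
None
```

I handed the job in at about 49 s on the robot clock: the green capsule stands upright in the cup, and each bottle stands on the disc of its own colour, with the gripper clear of everything.

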